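# Tip the grinding-ball bin and scoop the balls from its corner into the mill jar

### The arm

A 6-joint arm with a two-finger parallel gripper is mounted at the origin on a cart in front of the work surface, level with it; the furniture and walls round the work are solid. World frame = base frame: x ahead of the robot, y to its left, z up, the work surface at z = 0. Lengths are in m, angles in degrees, forces in N, time in s.
With the tool pointing down it reaches from about 0.25 to 0.725 m from the base axis. Payload 9.7 kg.
Tool frame: the origin (TCP) lies on the front face of the gripper's body, between the roots of the fingers; the fingertips stand 73 mm ahead of it and the grasp point (between the pads) lies 54 mm ahead of it; z points along the fingers, y is the line along which they close (so a half turn about z gives the same grasp; the last joint's range is limited). The gripper opens to 85 mm and grips with 20 to 120 N. Pads are 22 mm wide; open, the fingers measure 114 mm over their backs; the gripper's body (76 mm by 85 mm) begins 54 mm behind the grasp point. The pads swing forward as they close: fully open they stand 13 mm farther back than shut.
Start: joints at [64.515, 4.979, 10.078, 95.1, 0, 90], TCP at [0.237, 0.496, 0.304] pointing down, gripper open.
Joint ranges: [-179.16, 179.16], [-48.56, 103.87], [-65.8, 70.77], [-126.05, 130.52], [-82.76, 87.17], [-180, 180]. Speed limits (degrees/s): [127.2, 127.2, 147.25, 180, 180, 180].

### API

Orientations are given as a 3x3 rotation matrix whose columns are the frame's x, y, z axes.
In Python, from station import sensors, viewer, hand_in, regions_of, mark_of gives the robot as it stands.
- The arm moves only by the tool jog_arm, never from a script. Its argument "targets" is a list of rows, each an object of numbers: "dx", "dy", "dz": the shift along the tool's x, y, z in m; "ax", "ay", "az": the turn, a rotation vector about the tool's x, y, z in rad. A call has exactly 8 rows; each row is the pose to reach, as a shift and turn from the pose commanded when the call began, along the tool's axes at that moment; what a row does not reach only later rows make up. A row lasts 1/8 s, in which the tool goes at most 62.5 mm and 10.7 degrees, less where a joint would pass 70% of its speed; a pose out of reach is approached as far as the arm can. A call with a gripper value outside its range is refused whole. "grip" is the gripper command: -1 is shut, 1 is fully open, values between are in proportion, set as the call begins (left out, the last holds). The fingers move at their own pace and stop on an object; the grip force is fixed at half the most. Time passes only in rows, so rows that repeat a pose let the fingers close, or fill a call up. It gives the time, the measured TCP pose, the force, the opening and the grip force at its end, in the units of the state.
- sensors.observe(): the state, without advancing time (a new reading comes with each control period).
- viewer.snapshot(name): name is "side" or "top" or "wrist"; returns the picture (384x512x3 uint8, red, green, blue); there is no depth.
- viewer.get_calibration(name): a dict with "intrinsics" (3x3 intrinsics, pixels), "rvec" (rotation vector, rad) and "tvec" (3), from world to camera coordinates, as OpenCV has them; the wrist camera has in their place "T_tool_cam" (4x4, takes a point from camera to tool coordinates, whose origin is the TCP and whose axes are the flange's). Camera axes: x right, y down, z forward; pixel columns grow to the right and rows downward; lengths in m; the calibration is good to about 2 mm. A picture is of the moment at which its call begins: read the wrist's pose just before it. get_calibration takes no time and is no camera call.
- hand_in(): hands the job in; it is judged then, once.
Trained networks look in the newest picture that a camera, given by its name, has taken for a name from the list of things; names that differ only in an ending like _2 or _b are one class to them, and where a whole thing is asked for, a point or a joint stands for the part that bears it (a point fixed in the world has none). Each returns a list of dicts, best first, with "p" (0 to 1); they miss things now and then, are a little off and sometimes report something else, mostly with a low value. They report only what shows in the picture. A call takes as long as a camera call.
- regions_of(name, camera): "region" (384x512 bool, what is visible of it) and "box" ([left, top, width, height] in pixels, round what is visible of it).
- mark_of(name, camera): "position" ([column, row] in pixels: a listed point, or the origin of a listed thing).
The state is a dict: "t": time; "joint_positions": joint angles; "joint_vel": joint speeds; "effort": joint torques, N m; "tcp_pos": TCP position; "tool_rot": TCP orientation; "wrist_force": force on the tool from outside, world axes, zero at the start; "ft_torque": the same for the moment, N m; "gripper_width": finger opening in m; "gripper_force": force on a finger pad.
Only numpy, scipy, OpenCV 4.12 (cv2) and the standard library are available. Lean on these libraries where they do the work, as an engineer would, in place of code of your own. Each camera call takes 0.05 s, during which the arm holds its last target. There are 200 camera calls.

### The job

Lift the black handle of the blue tilting bin until the bin is tipped right back against its stop, so that the white grinding balls roll together in the corner at its narrow end. Then take the steel scoop, scoop the balls out of that corner and pour all four into the steel grinding jar; keep your fingers off the balls and do not let them fall anywhere else. Finish with the bin still tipped, the jar standing where it was and the scoop standing flat on its pan on the bench again, with the other things left alone.

Things in the scene. Friction and masses are not known exactly. Their poses are not given: they have to be found in the camera images.
- bin_stand: grey steel stand of the tilting bin, fixed to the bench, 235 mm (x) by 123 mm (y). Origin on the bench under the middle of the bin; +x points to the bin's narrow end, away from the robot give or take the yaw; z up. The hinge axis runs along its y, 100 mm ahead of the origin and 18 mm above the bench, at the foot of the narrow end.
- bin (a joint): tip angle of the blue bin about the hinge at the foot of its narrow end (rad): 0 level, 0.5 tipped fully back against its stop with the wide handle end raised. A stiff friction hinge: the bin stays at whatever angle it is left; raising it takes about 10 N at the handle. Tipped, its wide rim stands 170 mm and the end of its handle 190 mm above the bench.
- bin_hinge (a point): point on the stand in the middle of the hinge axis; axes as the stand's. The handle and the bin turn about this axis.
- bin_grip (a point): grip point on the bin's black handle, a bar 14 mm wide, 18 mm high, 66 mm long that sticks out of the middle of the wide end wall towards the robot; 40 mm out from the wall, 26 mm from the free end, on the bar's centre line. 62 mm above the bench when level; in bin_hinge's frame then x -0.240, z +0.044. x along the bar to the bin, z up from it.
- bin_corner (a point): middle of the inside corner of floor and narrow end wall; x along the floor square to that wall, z square up from the floor (turns with the bin). Inside, the bin is 193 mm long, 64 mm deep, 76 mm wide at the narrow end (13 mm bevels in its two upright corners), 120 mm at the wide end; flat floor, open top. Level: x -0.004, z -0.002 in bin_hinge's frame.
- scoop: sheet-steel scoop, 110 g, standing on its pan. Origin mid-underside of the pan, +x to the open front lip, z up. Pan 70 mm wide, x -0.034 to 0.036; floor 2 mm, over the last 14 mm bevelled to a thin lip 42 mm wide; back wall 30 mm high, side walls fall to 3.5 mm and run out along the nose. Black handle rises from the back wall, leaning back 15 degrees (direction -0.259, 0, 0.966).
- scoop_grip (a point): grip point on the centre line of the scoop's handle, in the scoop's frame (-0.059, 0, 0.099). The grip is 14 mm wide (scoop's y), 20 mm the other way, and runs from 60 mm below to 40 mm above this point along the handle. Axes as the scoop's.
- scoop_lip (a point): middle of the scoop's front lip at the underside, in the scoop's frame (0.036, 0, 0). Axes as the scoop's.
- jar: open steel grinding jar, loose, 1.4 kg, round: 110 mm outside, 98 mm inside, 75 mm high, floor 8 mm thick. Origin at the centre of its underside, z up. The room's wall rises to the right of it, at about y = -0.42.
- ball1: white polished ceramic grinding ball, 15 mm across, 11 g, at the start lying somewhere on the bin's level floor; origin at its centre. It rolls freely on slopes over about 5 degrees.
- ball2: white polished ceramic grinding ball, 15 mm across, 11 g, at the start lying somewhere on the bin's level floor; origin at its centre. It rolls freely on slopes over about 5 degrees.
- ball3: white polished ceramic grinding ball, 15 mm across, 11 g, at the start lying somewhere on the bin's level floor; origin at its centre. It rolls freely on slopes over about 5 degrees.
- ball4: white polished ceramic grinding ball, 15 mm across, 11 g, at the start lying somewhere on the bin's level floor; origin at its centre. It rolls freely on slopes over about 5 degrees.
- timer: white countdown timer, 62 x 62 x 20 mm, a loose bystander lying on the bench; origin at the centre of its underside
- marker: black pen, 137 mm long, a loose bystander lying on the bench; origin at the centre of its underside
- cover_box: small white box, 30 x 30 x 16 mm, a loose bystander lying on the bench; origin at the centre of its underside
- cleaner: small white bottle, 30 mm across, 75 mm high, a loose bystander lying on the bench; origin at the centre of its underside
- carton: white and blue slide carton, 55 x 80 x 30 mm, a loose bystander lying on the bench; origin at the centre of its underside

How it is judged (in metres and radians):
On the way, in this order (a step that is already met when the one before it is completed fails the run):
1. the bin is tipped back to its stop (joint over 0.46 rad) (value of joint bin above 0.46 rad), for 0.3 s.
2. at least one ball is carried in the scoop's pan, more than 85 mm above the bench (((x of ball1 in the frame of scoop between -0.034 and 0.036 m and y of ball1 in the frame of scoop between -0.035 and 0.035 m and z of ball1 in the frame of scoop between 0.005 and 0.035 m and height (world z) of ball1 above 0.085 m) or (x of ball2 in the frame of scoop between -0.034 and 0.036 m and y of ball2 in the frame of scoop between -0.035 and 0.035 m and z of ball2 in the frame of scoop between 0.005 and 0.035 m and height (world z) of ball2 above 0.085 m) or (x of ball3 in the frame of scoop between -0.034 and 0.036 m and y of ball3 in the frame of scoop between -0.035 and 0.035 m and z of ball3 in the frame of scoop between 0.005 and 0.035 m and height (world z) of ball3 above 0.085 m) or (x of ball4 in the frame of scoop between -0.034 and 0.036 m and y of ball4 in the frame of scoop between -0.035 and 0.035 m and z of ball4 in the frame of scoop between 0.005 and 0.035 m and height (world z) of ball4 above 0.085 m))), for 0.2 s.
At the end, for the whole second after the job is handed in: All four balls rest inside the grinding jar, which stands upright (0.08 rad) within 40 mm of where it was; the bin is still tipped (over 0.42 rad); the scoop stands level (0.08 rad) on its pan on the bench, released and at rest (horizontal distance between each of ball1, ball2, ball3, ball4 and jar below 0.05 m and z of ball1 in the frame of jar between 0.005 and 0.065 m and linear speed of each of ball1, ball2, ball3, ball4 below 0.05 m/s and z of ball2 in the frame of jar between 0.005 and 0.065 m and z of ball3 in the frame of jar between 0.005 and 0.065 m and z of ball4 in the frame of jar between 0.005 and 0.065 m and angle between each of jar, scoop's own z axis and vertical below 0.08 rad and distance of jar from where it was at the start of the episode below 0.04 m and value of joint bin above 0.42 rad and height (world z) of scoop between -0.005 and 0.006 m and linear speed of scoop below 0.02 m/s); the robot touches nothing.
It fails at once if the fingers touch a ball (contact force between the fingers and ball1 above 0.3 N or contact force between the fingers and ball2 above 0.3 N or contact force between the fingers and ball3 above 0.3 N or contact force between the fingers and ball4 above 0.3 N).
It fails at once if a ball falls outside the bin, scoop and jar, onto the bench or below ((height (world z) of ball1 below 0.013 m and horizontal distance between ball1 and jar above 0.06 m) or (height (world z) of ball2 below 0.013 m and horizontal distance between ball2 and jar above 0.06 m) or (height (world z) of ball3 below 0.013 m and horizontal distance between ball3 and jar above 0.06 m) or (height (world z) of ball4 below 0.013 m and horizontal distance between ball4 and jar above 0.06 m)).
It fails at once if a bystander is shifted by more than 30 mm (distance of any of timer, marker, cover_box, cleaner, carton from where it was at the start of the episode above 0.03 m).
It also fails if it takes over 72 s, if anything falls off the work surface, if the arm or the gripper's body presses on something with over 40 N, if the wrist force passes 120 N, or if a joint passes its speed limit or range.

## Working session

There is one attempt and no reset: what is moved stays moved. The work goes in short steps, Python scripts to look and compute and a tool call to move; the robot and the scene stay as the last step left them, time stands still between calls to the robot, and variables do not carry over. Pictures are saved under pics/ and viewed, at most 10 in all, crops included, and the job is handed in when it is done.

Besides the shell and the picture viewer there is one more tool, called after ">>>" in YAML: its name, and indented under it one key for each argument. jog_arm: Moves the arm, as the interface text tells. Its arguments: {"type":"object","properties":{"targets":{"type":"array"},"grip":{"type":"number"}},"required":["targets"]}

```bash
mkdir -p pics; ls; cat > h.py <<'E'
import numpy as np, cv2
from station import sensors, viewer, hand_in, regions_of, mark_of
def cam(name):
    c=viewer.get_calibration(name); K=np.array(c['intrinsics'])
    if 'rvec' in c:
        R=cv2.Rodrigues(np.array(c['rvec'],float))[0]; t=np.array(c['tvec'],float).ravel()
    else:
        s=sensors.observe(); T=np.eye(4); T[:3,:3]=s['tool_rot']; T[:3,3]=s['tcp_pos']
        W=np.linalg.inv(T@np.array(c['T_tool_cam'])); R=W[:3,:3]; t=W[:3,3]
    return K,R,t
def ray(C,p):
    K,R,t=C; d=R.T@np.linalg.inv(K)@np.array([p[0],p[1],1.]); return -R.T@t,d/np.linalg.norm(d)
def atz(C,p,z):
    o,d=ray(C,p); return o+d*(z-o[2])/d[2]
def tri(obs):
    A=np.zeros((3,3));b=np.zeros(3)
    for C,p in obs:
        o,d=ray(C,p);M=np.eye(3)-np.outer(d,d);A+=M;b+=M@o
    x=np.linalg.solve(A,b); r=[np.linalg.norm((np.eye(3)-np.outer(d,d))@(x-o)) for o,d in (ray(C,p) for C,p in obs)]
    return x,max(r)
def proj(C,X):
    K,R,t=C; q=K@(R@np.array(X)+t); return q[:2]/q[2]
def save(name,f):
    im=viewer.snapshot(name); cv2.imwrite('pics/'+f,im[:,:,::-1]); return im
E
python3 - <<'E'
from h import *
np.set_printoptions(precision=4,suppress=True)
ims=[save(n,n+'0.png') for n in('side','top')]
cv2.imwrite('pics/both0.png',cv2.resize(np.hstack(ims)[:,:,::-1],(800,300)))
Cs={n:cam(n) for n in('side','top')}
for n in Cs: print(n,'cam at',-Cs[n][1].T@Cs[n][2])
for th in ['bin_stand','bin_hinge','bin_grip','bin_corner','scoop','scoop_grip','scoop_lip','jar','ball1','timer','marker','cover_box','cleaner','carton']:
    o=[]
    for n in Cs:
        m=mark_of(th,n); print(th,n,[(np.round(k['position']).tolist(),round(k['p'],2)) for k in m[:4]])
        if m:o.append((Cs[n],m[0]['position']))
    if len(o)==2: print('   tri',*tri(o))
print(sensors.observe())
E
```

```text
pics
side cam at [0.7352 1.0463 0.8977]
top cam at [ 0.4609 -0.0741  1.0641]
bin_stand side [([245.0, 231.0], 0.76), ([294.0, 182.0], 0.18)]
bin_stand top [([234.0, 183.0], 0.77)]
   tri [ 0.5989 -0.0159 -0.008 ] 0.0024879727157140577
bin_hinge side [([211.0, 227.0], 0.66)]
bin_hinge top [([231.0, 151.0], 0.83), ([238.0, 185.0], 0.74)]
   tri [ 0.6885 -0.0098  0.0223] 0.004945573844803509
bin_grip side [([300.0, 202.0], 0.93)]
bin_grip top [([236.0, 237.0], 0.71)]
   tri [ 0.4496 -0.0231  0.075 ] 0.007333252044008117
bin_corner side [([209.0, 227.0], 0.64)]
bin_corner top [([233.0, 149.0], 0.81), ([231.0, 149.0], 0.38)]
   tri [ 0.6942 -0.0156  0.0175] 0.004758617417702757
scoop side [([283.0, 265.0], 0.81), ([210.0, 229.0], 0.46)]
scoop top [([172.0, 215.0], 0.95)]
   tri [0.5185 0.1465 0.0046] 0.0032754619709039335
scoop_grip side [([311.0, 236.0], 0.97)]
scoop_grip top [([164.0, 237.0], 0.63)]
   tri [0.4565 0.1475 0.0957] 0.0010488902487887078
scoop_lip side []
scoop_lip top [([177.0, 202.0], 0.77)]
jar side [([254.0, 182.0], 0.58)]
jar top [([318.0, 202.0], 0.87), ([249.0, 208.0
[... 799 characters left out ...]
)]
carton side [([185.0, 276.0], 0.91)]
carton top [([177.0, 127.0], 0.91)]
   tri [ 0.764   0.1421 -0.0069] 0.00608689459645721
{'t': 1.5, 'joint_positions': array([64.5156,  4.9792, 10.0775, 95.0995,  0.0014, 90.0021]), 'joint_vel': array([ 0.045 , -0.0429,  0.1115,  0.0176,  0.0513, -0.0107]), 'effort': array([ -0.002 , -52.0098,  46.4858,   0.0017,  -0.0001,   0.    ]), 'tcp_pos': array([0.2366, 0.4965, 0.3039]), 'tool_rot': array([[-0.9027,  0.4303, -0.    ],
       [ 0.4303,  0.9027, -0.    ],
       [ 0.    , -0.    , -1.    ]]), 'wrist_force': array([-0.0162, -0.0528,  0.2792]), 'ft_torque': array([-0.0321,  0.049 , -0.0601]), 'gripper_force': 0.0, 'gripper_width': 0.085630261167808}
```

View pics/both0.png

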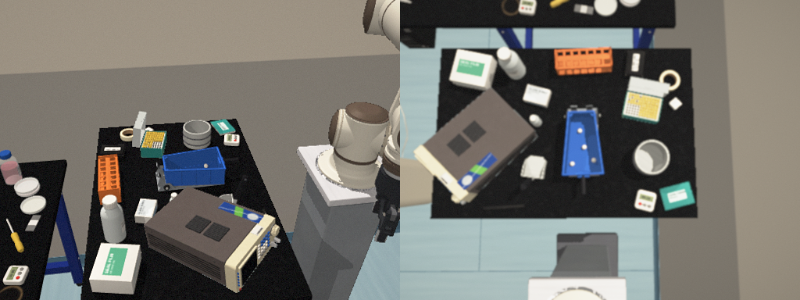

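The side view (left) and the top view (right) show the blue bin mid-bench, at about (583,145) in the combined picture. The scoop is at (532,167), between the bin and a big brown instrument, and the jar is at (650,155). Next I move to a lookout above the bin and scoop.

```bash
cat >> h.py <<'E'
from scipy.spatial.transform import Rotation as Ro
np.set_printoptions(precision=4,suppress=True)
DOWN=np.array([[-1,0,0],[0,1,0],[0,0,-1.]])
def rot(yaw=0,pitch=0):  # pitch>0: fingers point forward (world x before yaw)
    return (Ro.from_euler('z',yaw)*Ro.from_euler('y',-pitch)).as_matrix()@DOWN
def cmd(pts,frm=None):
    s=sensors.observe() if frm is None else frm
    p0=np.array(s['tcp_pos']);R0=np.array(s['tool_rot'])
    print('t',s['t'],'from',p0)
    for p,R in pts:
        d=R0.T@(np.array(p)-p0); a=Ro.from_matrix(R0.T@R).as_rotvec()
        print(*['%s %.4f'%(k,v) for k,v in zip('dx dy dz ax ay az'.split(),[*d,*a])])
E
python3 - <<'E'
from h import *
print(np.array(viewer.get_calibration('wrist')['T_tool_cam']))
print(viewer.get_calibration('wrist')['intrinsics'])
cmd([((0.40,0.06,0.36),rot())])
E
```

```text
[[ 0.0006 -0.9641 -0.2655  0.0678]
 [ 1.      0.0009 -0.0008 -0.0002]
 [ 0.001  -0.2655  0.9641 -0.0695]
 [ 0.      0.      0.      1.    ]]
[[324.5431   0.     253.0637]
 [  0.     324.5431 191.8327]
 [  0.       0.       1.    ]]
t 1.5 from [0.2366 0.4965 0.3039]
dx -0.3353 dy -0.3237 dz -0.0561 ax -0.0000 ay -0.0000 az -0.4448
```

>>> jog_arm:
  targets:
    - {"dx": -0.335, "dy": -0.324, "dz": -0.056, "az": -0.445}
    - {"dx": -0.335, "dy": -0.324, "dz": -0.056, "az": -0.445}
    - {"dx": -0.335, "dy": -0.324, "dz": -0.056, "az": -0.445}
    - {"dx": -0.335, "dy": -0.324, "dz": -0.056, "az": -0.445}
    - {"dx": -0.335, "dy": -0.324, "dz": -0.056, "az": -0.445}
    - {"dx": -0.335, "dy": -0.324, "dz": -0.056, "az": -0.445}
    - {"dx": -0.335, "dy": -0.324, "dz": -0.056, "az": -0.445}
    - {"dx": -0.335, "dy": -0.324, "dz": -0.056, "az": -0.445}
  grip: 1

```text
$.targets[0]: bad value
```

>>> jog_arm:
  targets:
    - {"dx": -0.335, "dy": -0.324, "dz": -0.056, "ax": 0, "ay": 0, "az": -0.445}
    - {"dx": -0.335, "dy": -0.324, "dz": -0.056, "ax": 0, "ay": 0, "az": -0.445}
    - {"dx": -0.335, "dy": -0.324, "dz": -0.056, "ax": 0, "ay": 0, "az": -0.445}
    - {"dx": -0.335, "dy": -0.324, "dz": -0.056, "ax": 0, "ay": 0, "az": -0.445}
    - {"dx": -0.335, "dy": -0.324, "dz": -0.056, "ax": 0, "ay": 0, "az": -0.445}
    - {"dx": -0.335, "dy": -0.324, "dz": -0.056, "ax": 0, "ay": 0, "az": -0.445}
    - {"dx": -0.335, "dy": -0.324, "dz": -0.056, "ax": 0, "ay": 0, "az": -0.445}
    - {"dx": -0.335, "dy": -0.324, "dz": -0.056, "ax": 0, "ay": 0, "az": -0.445}
  grip: 1

```text
t: 2.5
tcp_pos: [0.4, 0.0574, 0.3605]
tool_rot: [[-1.0, 0.002, 0.001], [0.002, 1.0, -0.0], [-0.001, -0.0, -1.0]]
wrist_force: [0.5, 1.1, -1.1]
gripper_width: 0.0856
gripper_force: 0.0
```

```bash
python3 - <<'E'
from h import *
s=sensors.observe(); C=cam('wrist'); im=save('wrist','w1.png'); save('top','t1.png');save('side','s1.png')
Cs={'wrist':C,'top':cam('top'),'side':cam('side')}
import pickle
M={}
for th in ['bin_stand','bin_hinge','bin_grip','bin_corner','scoop','scoop_grip','scoop_lip','jar']:
    for n in ['wrist']+(['side','top'] if th in('bin_hinge','bin_grip','bin_corner','scoop','scoop_lip') else []):
        m=mark_of(th,n)
        if m: M[th,n]=m[0]['position']; print(th,n,np.round(m[0]['position'],1),round(m[0]['p'],2))
    o=[(Cs[n],M[th,n]) for n in Cs if (th,n) in M]
    if len(o)>1: print('  tri',*tri(o))
print('hinge z.018',atz(C,M['bin_hinge','wrist'],.018),'grip z.062',atz(C,M['bin_grip','wrist'],.062),'corner',atz(C,M['bin_corner','wrist'],.016))
print('scoop',atz(C,M['scoop','wrist'],0),'sgrip',atz(C,M['scoop_grip','wrist'],.099))
print(sensors.observe()['t'])
E
```

```text
bin_stand wrist [203.1 285.5] 0.94
bin_hinge wrist [208.8 351.9] 0.83
bin_hinge side [210.7 228.4] 0.68
bin_hinge top [233.6 149.3] 0.83
  tri [ 0.6931 -0.0124  0.0182] 0.005060588228648183
bin_grip wrist [344.3 222.7] 0.69
bin_grip side [298.9 206.5] 0.71
bin_grip top [235.8 240. ] 0.9
  tri [0.4515 0.058  0.1405] 0.08664025472692322
bin_corner wrist [206.6 343.1] 0.83
bin_corner side [211.7 227.4] 0.78
bin_corner top [230.  150.8] 0.77
  tri [ 0.6868 -0.0107  0.0177] 0.0047304746177870656
scoop wrist [314.3 238.5] 0.57
scoop side [280.3 267.1] 0.8
scoop top [170. 212.] 0.83
  tri [ 0.5239  0.1487 -0.0005] 0.005637428341975243
scoop_grip wrist [343.6 226.3] 0.85
scoop_lip wrist [309.7 256.1] 0.69
scoop_lip top [176.5 202.6] 0.6
  tri [ 0.548   0.1384 -0.0006] 0.0008451243340268426
jar wrist [ 45.1 255.3] 0.83
hinge z.018 [ 0.6989 -0.0108  0.018 ] grip z.062 [0.4725 0.1672 0.062 ] corner [ 0.6847 -0.0139  0.016 ]
scoop [0.5202 0.1445 0.    ] sgrip [0.4626 0.1557 0.099 ]
3.55
```

View pics/w1.png

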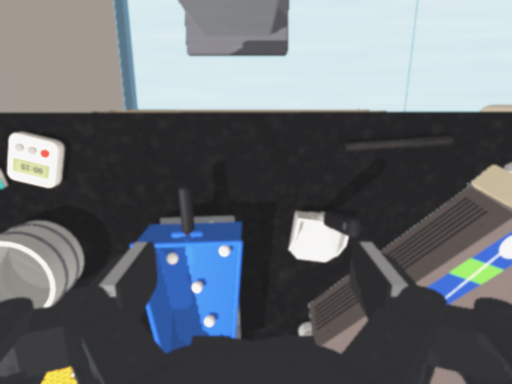

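The wrist view shows the bin handle from (185,189) to (190,234), the four balls on the bin's floor, the scoop pan at (318,236) and its black handle at (343,226). The instrument's corner is near (310,325).

```bash
python3 - <<'E'
from h import *
C=cam('wrist')
for p in [(185,189),(190,234)]: print(atz(C,p,.07))
top=cam('top'); sd=cam('side')
print(tri([(top,(236,240)),(sd,(300,203))]))
h=np.array([.694,-.0115,.018])
e=atz(C,(185.5,189),.066)
print('yaw',np.arctan2(*(h-e)[1::-1]), 'dist',np.hypot(*(h-e)[:2]))
g=np.array([.4515,-.0255,.062])
for pt in ([.694,-.012,.018],g): print(proj(C,pt),proj(top,pt),proj(sd,pt))
yaw=.055; R=rot(yaw,.3)
tcp=g-R[:,2]*.054
cmd([(tcp-R[:,2]*.08,R)])
E
```

```text
[ 0.4274 -0.0184  0.07  ]
[ 0.4828 -0.0155  0.07  ]
(array([ 0.4458, -0.0249,  0.0695]), np.float64(0.0033049606737777623))
yaw 0.02695147826480657 dist 0.26566590353862235
[205.8007 349.9731] [232.1807 147.6037] [210.4711 227.8261]
[181.4853 206.8791] [236.0635 238.9551] [296.5846 205.1171]
t 3.55 from [0.3997 0.0598 0.3599]
dx -0.0123 dy -0.0875 dz 0.1699 ax -0.0082 ay -0.2999 az -0.0545
```

>>> jog_arm:
  targets:
    - {"dx": -0.014, "dy": -0.08, "dz": 0.17, "ax": -0.006, "ay": -0.3, "az": -0.035}
    - {"dx": -0.014, "dy": -0.08, "dz": 0.17, "ax": -0.006, "ay": -0.3, "az": -0.035}
    - {"dx": -0.014, "dy": -0.08, "dz": 0.17, "ax": -0.006, "ay": -0.3, "az": -0.035}
    - {"dx": -0.014, "dy": -0.08, "dz": 0.17, "ax": -0.006, "ay": -0.3, "az": -0.035}
    - {"dx": -0.014, "dy": -0.08, "dz": 0.17, "ax": -0.006, "ay": -0.3, "az": -0.035}
    - {"dx": -0.014, "dy": -0.08, "dz": 0.17, "ax": -0.006, "ay": -0.3, "az": -0.035}
    - {"dx": -0.014, "dy": -0.08, "dz": 0.17, "ax": -0.006, "ay": -0.3, "az": -0.035}
    - {"dx": -0.014, "dy": -0.08, "dz": 0.17, "ax": -0.006, "ay": -0.3, "az": -0.035}

```text
t: 4.55
tcp_pos: [0.4141, -0.0198, 0.1907]
tool_rot: [[-0.954, -0.036, 0.296], [-0.035, 0.999, 0.011], [-0.296, 0.001, -0.955]]
wrist_force: [-0.6, -0.4, 0.6]
gripper_width: 0.0856
gripper_force: 0.0
```

```bash
python3 - <<'E'
from h import *
C=cam('wrist'); im=save('wrist','w2.png'); s=sensors.observe(); print(s['tcp_pos'],s['tool_rot'])
r=regions_of('bin_grip','wrist')
for k in r[:2]: print(k['p'],k['box'])
m=mark_of('bin_grip','wrist'); print(m[:2])
print(atz(C,m[0]['position'],.062))
E
```

```text
[ 0.4139 -0.0198  0.1904] [[-0.9546 -0.0362  0.2958]
 [-0.0344  0.9993  0.0113]
 [-0.2961  0.0007 -0.9552]]
0.89 [158.9, 170.0, 183.9, 177.3]
[{'position': [246.5, 206.4], 'p': 0.95}, {'position': [256.9, 329.2], 'p': 0.2}]
[ 0.4522 -0.0226  0.062 ]
```

View pics/w2.png

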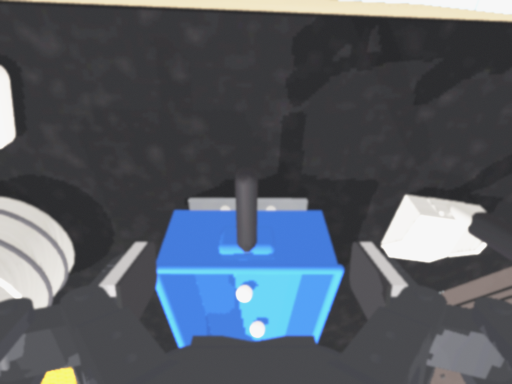

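The handle stands vertical at column 247, with its free end at row 179, so the yaw is right and it lies about 3 mm to the right of centre.

```bash
python3 - <<'E'
from h import *
C2=cam('wrist'); K=C2[0]
s1=dict(tcp_pos=[.3997,.0598,.3599]);T=np.eye(4);T[:3,:3]=[[-1,.002,.001],[.002,1,0],[-.001,0,-1]];T[:3,3]=s1['tcp_pos']
W=np.linalg.inv(T@np.array(viewer.get_calibration('wrist')['T_tool_cam']));C1=(K,W[:3,:3],W[:3,3])
print('free end',tri([(C1,(185,189)),(C2,(247,179))]))
h=np.array([.6925,-.014,.018]);g=np.array([.4525,-.0225,.062]);yaw=.035
R=rot(yaw,.3); p=g-R[:,2]*.054
cmd([(p,R)])
# lift arc
u=np.array([np.cos(yaw),np.sin(yaw),0])
pts=[]
for k in range(1,17):
    th=.53*k/16
    x=-.240*np.cos(th)+.044*np.sin(th); z=.240*np.sin(th)+.044*np.cos(th)
    q=g+u*(x+.240)+np.array([0,0,z-.044]); Rk=rot(yaw,.3-th); pts.append((q-Rk[:,2]*.054,Rk))
print('arc1'); cmd(pts[:8],dict(t=0,tcp_pos=p,tool_rot=R))
print('arc2'); cmd(pts[8:],dict(t=0,tcp_pos=pts[7][0],tool_rot=pts[7][1]))
E
```

```text
free end (array([ 0.4313, -0.022 ,  0.0588]), np.float64(0.0013536249173729936))
t 4.7 from [ 0.4138 -0.02    0.1901]
dx 0.0010 dy -0.0040 dz 0.0798 ax 0.0009 ay 0.0001 az 0.0007
arc1
t 0 from [ 0.4366 -0.0231  0.1136]
dx -0.0056 dy 0.0000 dz -0.0071 ax 0.0000 ay 0.0331 az 0.0000
dx -0.0115 dy 0.0000 dz -0.0140 ax 0.0000 ay 0.0663 az 0.0000
dx -0.0176 dy -0.0000 dz -0.0206 ax 0.0000 ay 0.0994 az 0.0000
dx -0.0240 dy 0.0000 dz -0.0271 ax -0.0000 ay 0.1325 az 0.0000
dx -0.0305 dy -0.0000 dz -0.0334 ax -0.0000 ay 0.1656 az 0.0000
dx -0.0372 dy 0.0000 dz -0.0394 ax -0.0000 ay 0.1988 az 0.0000
dx -0.0442 dy 0.0000 dz -0.0452 ax 0.0000 ay 0.2319 az 0.0000
dx -0.0513 dy 0.0000 dz -0.0508 ax 0.0000 ay 0.2650 az 0.0000
arc2
t 0 from [ 0.4705 -0.0219  0.1773]
dx -0.0056 dy -0.0000 dz -0.0071 ax -0.0000 ay 0.0331 az 0.0000
dx -0.0115 dy -0.0000 dz -0.0140 ax -0.0000 ay 0.0663 az 0.0000
dx -0.0176 dy -0.0000 dz -0.0206 ax 0.0000 ay 0.0994 az -0.0000
dx -0.0240 dy 0.0000 dz -0.0271 ax 0.0000 ay 0.1325 az -0.0000
dx -0.0305 dy -0.0000 dz -0.0334 ax 0.0000 ay 0.1656 az 0.0000
dx -0.0372 dy -0.0000 dz -0.0394 ax 0.0000 ay 0.1987 az 0.0000
dx -0.0442 dy -0.0000 dz -0.0452 ax 0.0000 ay 0.2319 az -0.0000
dx -0.0513 dy -0.0000 dz -0.0508 ax 0.0000 ay 0.2650 az 0.0000
```

>>> jog_arm:
  targets:
    - {"dx": 0.001, "dy": -0.004, "dz": 0.04, "ax": 0, "ay": 0, "az": 0}
    - {"dx": 0.001, "dy": -0.004, "dz": 0.08, "ax": 0, "ay": 0, "az": 0}
    - {"dx": 0.001, "dy": -0.004, "dz": 0.08, "ax": 0, "ay": 0, "az": 0}
    - {"dx": 0.001, "dy": -0.004, "dz": 0.08, "ax": 0, "ay": 0, "az": 0}
    - {"dx": 0.001, "dy": -0.004, "dz": 0.08, "ax": 0, "ay": 0, "az": 0}
    - {"dx": 0.001, "dy": -0.004, "dz": 0.08, "ax": 0, "ay": 0, "az": 0}
    - {"dx": 0.001, "dy": -0.004, "dz": 0.08, "ax": 0, "ay": 0, "az": 0}
    - {"dx": 0.001, "dy": -0.004, "dz": 0.08, "ax": 0, "ay": 0, "az": 0}

```text
t: 5.7
tcp_pos: [0.4365, -0.0233, 0.1134]
tool_rot: [[-0.955, -0.036, 0.296], [-0.034, 0.999, 0.011], [-0.296, 0.001, -0.955]]
wrist_force: [-0.5, 0.2, 0.1]
gripper_width: 0.0852
gripper_force: 0.0
```

>>> jog_arm:
  targets:
    - {"dx": 0, "dy": 0, "dz": 0, "ax": 0, "ay": 0, "az": 0}
    - {"dx": 0, "dy": 0, "dz": 0, "ax": 0, "ay": 0, "az": 0}
    - {"dx": 0, "dy": 0, "dz": 0, "ax": 0, "ay": 0, "az": 0}
    - {"dx": 0, "dy": 0, "dz": 0, "ax": 0, "ay": 0, "az": 0}
    - {"dx": 0, "dy": 0, "dz": 0, "ax": 0, "ay": 0, "az": 0}
    - {"dx": 0, "dy": 0, "dz": 0, "ax": 0, "ay": 0, "az": 0}
    - {"dx": 0, "dy": 0, "dz": 0, "ax": 0, "ay": 0, "az": 0}
    - {"dx": 0, "dy": 0, "dz": 0, "ax": 0, "ay": 0, "az": 0}
  grip: -1

```text
t: 6.7
tcp_pos: [0.4364, -0.0234, 0.1132]
tool_rot: [[-0.955, -0.035, 0.295], [-0.034, 0.999, 0.011], [-0.295, 0.001, -0.955]]
wrist_force: [-3.6, -1.7, 3.5]
gripper_width: 0.0129
gripper_force: 58.9
```

>>> jog_arm:
  targets:
    - {"dx": -0.0056, "dy": 0, "dz": -0.0071, "ax": 0, "ay": 0.033, "az": 0}
    - {"dx": -0.0115, "dy": 0, "dz": -0.014, "ax": 0, "ay": 0.066, "az": 0}
    - {"dx": -0.0176, "dy": 0, "dz": -0.0206, "ax": 0, "ay": 0.1, "az": 0}
    - {"dx": -0.024, "dy": 0, "dz": -0.0271, "ax": 0, "ay": 0.1325, "az": 0}
    - {"dx": -0.0305, "dy": 0, "dz": -0.0334, "ax": 0, "ay": 0.1655, "az": 0}
    - {"dx": -0.0372, "dy": 0, "dz": -0.0394, "ax": 0, "ay": 0.199, "az": 0}
    - {"dx": -0.0442, "dy": 0, "dz": -0.0452, "ax": 0, "ay": 0.232, "az": 0}
    - {"dx": -0.0513, "dy": 0, "dz": -0.0508, "ax": 0, "ay": 0.265, "az": 0}

```text
t: 7.7
tcp_pos: [0.4698, -0.0222, 0.1754]
tool_rot: [[-0.999, -0.035, 0.031], [-0.035, 0.999, 0.002], [-0.031, 0.001, -1.0]]
wrist_force: [-3.4, -2.3, -6.9]
gripper_width: 0.0131
gripper_force: 59.9
```

>>> jog_arm:
  targets:
    - {"dx": -0.0056, "dy": 0, "dz": -0.0071, "ax": 0, "ay": 0.033, "az": 0}
    - {"dx": -0.0115, "dy": 0, "dz": -0.014, "ax": 0, "ay": 0.066, "az": 0}
    - {"dx": -0.0176, "dy": 0, "dz": -0.0206, "ax": 0, "ay": 0.1, "az": 0}
    - {"dx": -0.024, "dy": 0, "dz": -0.0271, "ax": 0, "ay": 0.1325, "az": 0}
    - {"dx": -0.0305, "dy": 0, "dz": -0.0334, "ax": 0, "ay": 0.1655, "az": 0}
    - {"dx": -0.0372, "dy": 0, "dz": -0.0394, "ax": 0, "ay": 0.199, "az": 0}
    - {"dx": -0.0442, "dy": 0, "dz": -0.0452, "ax": 0, "ay": 0.232, "az": 0}
    - {"dx": -0.0442, "dy": 0, "dz": -0.0452, "ax": 0, "ay": 0.232, "az": 0}

```text
t: 8.7
tcp_pos: [0.5125, -0.0208, 0.2231]
tool_rot: [[-0.979, -0.035, -0.2], [-0.035, 0.999, -0.007], [0.2, 0.0, -0.98]]
wrist_force: [-7.8, -2.3, 3.6]
gripper_width: 0.013
gripper_force: 61.4
```

>>> jog_arm:
  targets:
    - {"dx": -0.0015, "dy": 0, "dz": -0.0015, "ax": 0, "ay": 0.008, "az": 0}
    - {"dx": -0.003, "dy": 0, "dz": -0.003, "ax": 0, "ay": 0.016, "az": 0}
    - {"dx": -0.003, "dy": 0, "dz": -0.003, "ax": 0, "ay": 0.016, "az": 0}
    - {"dx": -0.003, "dy": 0, "dz": -0.003, "ax": 0, "ay": 0.016, "az": 0}
    - {"dx": -0.003, "dy": 0, "dz": -0.003, "ax": 0, "ay": 0.016, "az": 0}
    - {"dx": -0.003, "dy": 0, "dz": -0.003, "ax": 0, "ay": 0.016, "az": 0}
    - {"dx": -0.003, "dy": 0, "dz": -0.003, "ax": 0, "ay": 0.016, "az": 0}
    - {"dx": -0.003, "dy": 0, "dz": -0.003, "ax": 0, "ay": 0.016, "az": 0}

```text
t: 9.7
tcp_pos: [0.5145, -0.0208, 0.2242]
tool_rot: [[-0.975, -0.035, -0.218], [-0.035, 0.999, -0.007], [0.218, 0.0, -0.976]]
wrist_force: [-13.9, -4.3, -5.3]
gripper_width: 0.0132
gripper_force: 59.7
```

```bash
python3 - <<'E'
from h import *
t=save('top','t3.png'); s=save('side','s3.png')
cv2.imwrite('pics/c3.png',np.hstack([cv2.resize(t[110:290,130:350],(440,360)),cv2.resize(s[150:330,170:350],(360,360))])[:,:,::-1])
h=np.array([.6925,-.014,.018]);u=np.array([np.cos(.035),np.sin(.035),0])
st=sensors.observe();g=st['tcp_pos']+.054*np.array(st['tool_rot'])[:,2]; r=g-h
print('grip',g,'angle',np.arctan2(r[2],-(r@u))-np.arctan2(.044,.24),'radius',np.hypot(r[2],r@u))
for n in('top','side'):
  for k in ('ball1','bin_corner'):
    print(n,k,[(np.round(m['position'],1).tolist(),round(m['p'],2)) for m in mark_of(k,n)])
E
```

```text
grip [ 0.5028 -0.0212  0.1715] angle 0.4986844933404662 radius 0.2441658598114464
top ball1 [([314.4, 258.7], 0.56)]
top bin_corner []
side ball1 []
side bin_corner [([209.5, 226.9], 0.74), ([250.6, 181.7], 0.31)]
```

View pics/c3.png

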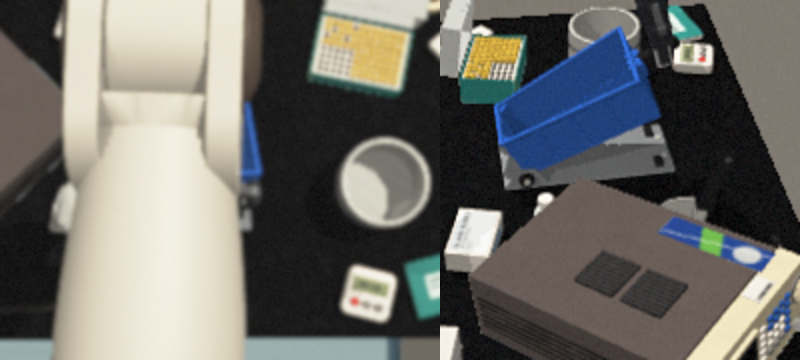

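The bin is tipped to its stop (estimate 0.499 rad). I release it and back off.

>>> jog_arm:
  targets:
    - {"dx": 0, "dy": 0, "dz": 0, "ax": 0, "ay": 0, "az": 0}
    - {"dx": 0, "dy": 0, "dz": 0, "ax": 0, "ay": 0, "az": 0}
    - {"dx": 0, "dy": 0, "dz": 0, "ax": 0, "ay": 0, "az": 0}
    - {"dx": 0, "dy": 0, "dz": 0, "ax": 0, "ay": 0, "az": 0}
    - {"dx": 0, "dy": 0, "dz": 0, "ax": 0, "ay": 0, "az": 0}
    - {"dx": 0, "dy": 0, "dz": -0.03, "ax": 0, "ay": 0, "az": 0}
    - {"dx": 0, "dy": 0, "dz": -0.08, "ax": 0, "ay": 0, "az": 0}
    - {"dx": 0, "dy": 0, "dz": -0.13, "ax": 0, "ay": 0, "az": 0}
  grip: 1

```text
t: 11.0
tcp_pos: [0.544, -0.0196, 0.3545]
tool_rot: [[-0.977, -0.036, -0.211], [-0.035, 0.999, -0.007], [0.211, 0.001, -0.977]]
wrist_force: [0.4, -0.0, 0.3]
gripper_width: 0.0852
gripper_force: 0.0
```

```bash
python3 - <<'E'
from h import *
cmd([((0.40,0.12,0.36),rot(-.1,0.))])
E
```

```text
t 11.0 from [ 0.544  -0.0196  0.3545]
dx 0.1369 dy 0.1446 dz 0.0240 ax -0.0137 ay -0.2126 az 0.1351
```

>>> jog_arm:
  targets:
    - {"dx": 0.137, "dy": 0.145, "dz": 0.024, "ax": -0.014, "ay": -0.213, "az": 0.135}
    - {"dx": 0.137, "dy": 0.145, "dz": 0.024, "ax": -0.014, "ay": -0.213, "az": 0.135}
    - {"dx": 0.137, "dy": 0.145, "dz": 0.024, "ax": -0.014, "ay": -0.213, "az": 0.135}
    - {"dx": 0.137, "dy": 0.145, "dz": 0.024, "ax": -0.014, "ay": -0.213, "az": 0.135}
    - {"dx": 0.137, "dy": 0.145, "dz": 0.024, "ax": -0.014, "ay": -0.213, "az": 0.135}
    - {"dx": 0.137, "dy": 0.145, "dz": 0.024, "ax": -0.014, "ay": -0.213, "az": 0.135}
    - {"dx": 0.137, "dy": 0.145, "dz": 0.024, "ax": -0.014, "ay": -0.213, "az": 0.135}
    - {"dx": 0.137, "dy": 0.145, "dz": 0.024, "ax": -0.014, "ay": -0.213, "az": 0.135}

```text
t: 12.0
tcp_pos: [0.4004, 0.1199, 0.3583]
tool_rot: [[-0.995, 0.101, -0.0], [0.101, 0.995, 0.0], [0.0, -0.0, -1.0]]
wrist_force: [0.2, -1.4, 0.3]
gripper_width: 0.0851
gripper_force: 0.0
```

```bash
python3 - <<'E'
from h import *
C=cam('wrist'); im=save('wrist','w4.png'); s=sensors.observe(); print(s['tcp_pos'])
import pickle; pickle.dump(C,open('C4.pkl','wb'))
top=cam('top'); t=save('top','t4.png')
for k in ['scoop','scoop_grip','scoop_lip']:
    a=mark_of(k,'wrist');b=mark_of(k,'top')
    print(k,[(np.round(m[0]['position'],1).tolist(),round(m[0]['p'],2)) for m in (a,b) if m])
    if a and b: print(tri([(C,a[0]['position']),(top,b[0]['position'])]))
    if a: print(atz(C,a[0]['position'],.099 if 'grip' in k else 0))
cv2.imwrite('pics/c4.png',np.hstack([cv2.resize(im[130:360,180:512],(480,332)),cv2.resize(t[130:270,130:260],(308,332))])[:,:,::-1])
E
```

```text
[0.4004 0.12   0.3583]
scoop [([279.2, 237.3], 0.68), ([172.1, 210.8], 0.91)]
(array([ 0.5253,  0.1478, -0.0083]), np.float64(0.0028740806778319063))
[0.5203 0.1448 0.    ]
scoop_grip [([292.3, 224.1], 0.6), ([160.4, 237.4], 0.62)]
(array([0.4568, 0.153 , 0.1129]), np.float64(0.0018138895901533092))
[0.463  0.1559 0.099 ]
scoop_lip [([277.0, 256.4], 0.93), ([175.8, 202.0], 0.59)]
(array([0.5495, 0.1393, 0.0003]), np.float64(1.1378537315381299e-05))
[0.5497 0.1393 0.    ]
```

View pics/c4.png

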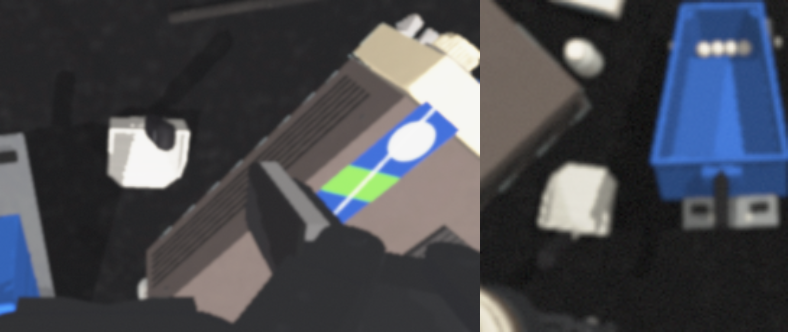

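Four balls lie in a row in the bin's corner (top crop, 700–747, 48). The scoop's lip edge runs from (120,185) to (165,187) in the wrist crop, and the instrument's edge runs from (150,250) to (360,60).

```bash
python3 - <<'E'
from h import *
import pickle
C=cam('wrist');top=cam('top')
w=lambda a,b:(180+a*332/480,130+b*230/332); tt=lambda a,b:(130+(a-480)*130/308,130+b*140/332)
print('corner',tri([(C,w(150,250)),(top,tt(590,100))]))
for z in(0,.12,.15): print(z,atz(C,w(150,250),z),atz(C,w(360,62),z),atz(top,tt(590,100),z))
for q in (700,747): 
    for z in (.03,): print('ball',atz(top,tt(q+(7 if q<720 else -7),48),z))
g=np.array([.457,.1555,.099]);yaw=-.18
R=rot(yaw,.262);p=g-R[:,2]*.054
cmd([(p-R[:,2]*.09,R),(p,R)])
s=sensors.observe();print(s['t'])
E
```

```text
corner (array([ 0.6322,  0.1426, -0.0072]), np.float64(0.0017257358865550728))
0 [0.628  0.1439 0.    ] [ 0.447   0.3534 -0.    ] [0.6305 0.1395 0.    ]
0.12 [0.5452 0.1392 0.12  ] [0.4149 0.29   0.12  ] [0.6113 0.1154 0.12  ]
0.15 [0.5244 0.1381 0.15  ] [0.4069 0.2741 0.15  ] [0.6066 0.1094 0.15  ]
ball [0.6842 0.0041 0.03  ]
ball [ 0.6842 -0.0328  0.03  ]
t 12.4 from [0.4    0.1203 0.3586]
dx -0.0160 dy 0.0436 dz 0.1205 ax 0.0108 ay -0.2615 az 0.0795
dx -0.0392 dy 0.0417 dz 0.2075 ax 0.0108 ay -0.2615 az 0.0795
12.4
```

>>> jog_arm:
  targets:
    - {"dx": -0.016, "dy": 0.044, "dz": 0.06, "ax": 0.011, "ay": -0.13, "az": 0.04}
    - {"dx": -0.016, "dy": 0.044, "dz": 0.12, "ax": 0.011, "ay": -0.262, "az": 0.08}
    - {"dx": -0.016, "dy": 0.044, "dz": 0.12, "ax": 0.011, "ay": -0.262, "az": 0.08}
    - {"dx": -0.016, "dy": 0.044, "dz": 0.12, "ax": 0.011, "ay": -0.262, "az": 0.08}
    - {"dx": -0.016, "dy": 0.044, "dz": 0.12, "ax": 0.011, "ay": -0.262, "az": 0.08}
    - {"dx": -0.016, "dy": 0.044, "dz": 0.12, "ax": 0.011, "ay": -0.262, "az": 0.08}
    - {"dx": -0.016, "dy": 0.044, "dz": 0.12, "ax": 0.011, "ay": -0.262, "az": 0.08}
    - {"dx": -0.016, "dy": 0.044, "dz": 0.12, "ax": 0.011, "ay": -0.262, "az": 0.08}

```text
t: 13.4
tcp_pos: [0.4206, 0.1626, 0.2391]
tool_rot: [[-0.95, 0.18, 0.255], [0.174, 0.984, -0.047], [-0.26, 0.0, -0.966]]
wrist_force: [0.5, 0.5, -0.2]
gripper_width: 0.0856
gripper_force: 0.0
```

```bash
python3 - <<'E'
from h import *
C=cam('wrist'); im=save('wrist','w5.png'); s=sensors.observe(); print(s['tcp_pos'])
for k in ['scoop','scoop_grip','scoop_lip']:
    a=mark_of(k,'wrist')
    if a: print(k,a[0],atz(C,a[0]['position'],.099 if 'grip' in k else 0))
g=np.array([.457,.1555,.099]); print('exp',proj(C,g))
R=rot(-.18,.262);cmd([(g-R[:,2]*.054,R)])
E
```

```text
[0.4205 0.1626 0.2389]
scoop {'position': [256.5, 204.8], 'p': 0.57} [0.5214 0.1477 0.    ]
scoop_grip {'position': [251.5, 207.4], 'p': 0.86} [0.4601 0.1541 0.099 ]
scoop_lip {'position': [253.9, 228.8], 'p': 0.87} [0.5519 0.1394 0.    ]
exp [252.6537 203.3944]
t 13.6 from [0.4203 0.1625 0.2386]
dx 0.0001 dy -0.0003 dz 0.0905 ax -0.0003 ay 0.0003 az -0.0003
```

View pics/w5.png

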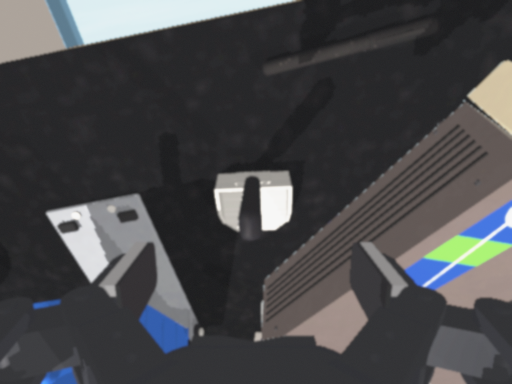

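The handle is centred at column 251 and the pan lies symmetric about it (214–292) with its lip edge level, so the yaw is aligned. I descend and grip.

>>> jog_arm:
  targets:
    - {"dx": -0.001, "dy": 0, "dz": 0.045, "ax": 0, "ay": 0, "az": 0}
    - {"dx": -0.001, "dy": 0, "dz": 0.09, "ax": 0, "ay": 0, "az": 0}
    - {"dx": -0.001, "dy": 0, "dz": 0.09, "ax": 0, "ay": 0, "az": 0}
    - {"dx": -0.001, "dy": 0, "dz": 0.09, "ax": 0, "ay": 0, "az": 0}
    - {"dx": -0.001, "dy": 0, "dz": 0.09, "ax": 0, "ay": 0, "az": 0}
    - {"dx": -0.001, "dy": 0, "dz": 0.09, "ax": 0, "ay": 0, "az": 0}
    - {"dx": -0.001, "dy": 0, "dz": 0.09, "ax": 0, "ay": 0, "az": 0}
    - {"dx": -0.001, "dy": 0, "dz": 0.09, "ax": 0, "ay": 0, "az": 0}

```text
t: 14.6
tcp_pos: [0.4443, 0.1582, 0.1522]
tool_rot: [[-0.95, 0.179, 0.256], [0.173, 0.984, -0.047], [-0.26, 0.0, -0.966]]
wrist_force: [-0.2, 0.0, 0.1]
gripper_width: 0.0852
gripper_force: 0.0
```

>>> jog_arm:
  targets:
    - {"dx": 0, "dy": 0, "dz": 0, "ax": 0, "ay": 0, "az": 0}
    - {"dx": 0, "dy": 0, "dz": 0, "ax": 0, "ay": 0, "az": 0}
    - {"dx": 0, "dy": 0, "dz": 0, "ax": 0, "ay": 0, "az": 0}
    - {"dx": 0, "dy": 0, "dz": 0, "ax": 0, "ay": 0, "az": 0}
    - {"dx": 0, "dy": 0, "dz": 0, "ax": 0, "ay": 0, "az": 0}
    - {"dx": 0, "dy": 0, "dz": 0, "ax": 0, "ay": 0, "az": 0}
    - {"dx": 0, "dy": 0, "dz": 0, "ax": 0, "ay": 0, "az": 0}
    - {"dx": 0, "dy": 0, "dz": 0, "ax": 0, "ay": 0, "az": 0}
  grip: -1

```text
t: 15.6
tcp_pos: [0.4442, 0.1582, 0.1519]
tool_rot: [[-0.95, 0.179, 0.255], [0.173, 0.984, -0.047], [-0.259, -0.0, -0.966]]
wrist_force: [-0.4, -0.7, -1.2]
gripper_width: 0.0133
gripper_force: 60.2
```

```bash
cat >> h.py <<'E'
def srot(yaw,pitch): # scoop rotation, pitch>0 nose up
    return (Ro.from_euler('z',yaw)*Ro.from_euler('y',-pitch)).as_matrix()
_R0=np.array([[-.95,.179,.255],[.173,.984,-.047],[-.259,0,-.966]]);_U,_,_V=np.linalg.svd(_R0);_R0=_U@_V
_S0=srot(-.18,0); D=.1085
LT=_S0.T@(np.array([.4442,.1582,.1519])-(np.array([.4442,.1582,0])+_S0[:,0]*D)) # tcp in lip frame
RT=_S0.T@_R0
def tool(lip,yaw,pitch):
    S=srot(yaw,pitch); return np.array(lip)+S@LT, S@RT
def lipnow(s=None):
    s=s or sensors.observe(); S=np.array(s['tool_rot'])@RT.T; lip=np.array(s['tcp_pos'])-S@LT
    return lip,np.arctan2(S[1,0],S[0,0]),np.arcsin(S[2,0])
BY=.035; COR=np.array([.688,-.0142,.018]); BA=.4987
def inbin(a,n,dy=0): # a up-floor distance from wall, n height normal to floor
    B=srot(BY,-BA); return COR+B@np.array([-a,dy,n])
E
python3 - <<'E'
from h import *
s=sensors.observe(); print(lipnow())
a=tool([.555,.139,.20],-.18,0); b=tool(inbin(.05,.09)+[0,0,.1],BY,-BA); c=tool(inbin(.05,.09),BY,-BA)
print(inbin(.05,.09))
cmd([a]); cmd([b],dict(t=0,tcp_pos=a[0],tool_rot=a[1])); cmd([c],dict(t=0,tcp_pos=b[0],tool_rot=b[1]))
E
```

```text
(array([ 0.5509,  0.1387, -0.    ]), np.float64(-0.1802845741768203), np.float64(0.00011751330144687058))
[ 0.6871 -0.0142  0.121 ]
t 15.6 from [0.4442 0.1582 0.1519]
dx -0.0557 dy 0.0009 dz -0.1922 ax -0.0001 ay 0.0001 az -0.0003
t 0 from [0.4483 0.1584 0.3519]
dx -0.2496 dy -0.1319 dz 0.0107 ax -0.0028 ay 0.4967 az -0.2174
t 0 from [ 0.6645 -0.015   0.4062]
dx -0.0234 dy 0.0000 dz 0.0972 ax 0.0000 ay 0.0000 az 0.0000
```

>>> jog_arm:
  targets:
    - {"dx": -0.014, "dy": 0, "dz": -0.05, "ax": 0, "ay": 0, "az": 0}
    - {"dx": -0.028, "dy": 0, "dz": -0.1, "ax": 0, "ay": 0, "az": 0}
    - {"dx": -0.042, "dy": 0, "dz": -0.145, "ax": 0, "ay": 0, "az": 0}
    - {"dx": -0.056, "dy": 0.001, "dz": -0.192, "ax": 0, "ay": 0, "az": 0}
    - {"dx": -0.056, "dy": 0.001, "dz": -0.192, "ax": 0, "ay": 0, "az": 0}
    - {"dx": -0.056, "dy": 0.001, "dz": -0.192, "ax": 0, "ay": 0, "az": 0}
    - {"dx": -0.056, "dy": 0.001, "dz": -0.192, "ax": 0, "ay": 0, "az": 0}
    - {"dx": -0.056, "dy": 0.001, "dz": -0.192, "ax": 0, "ay": 0, "az": 0}

```text
t: 16.6
tcp_pos: [0.4484, 0.1583, 0.3508]
tool_rot: [[-0.95, 0.179, 0.254], [0.173, 0.984, -0.047], [-0.258, -0.001, -0.966]]
wrist_force: [0.3, -0.6, -1.3]
gripper_width: 0.0137
gripper_force: 60.0
```

>>> jog_arm:
  targets:
    - {"dx": -0.037, "dy": -0.019, "dz": 0.007, "ax": 0, "ay": 0.07, "az": -0.03}
    - {"dx": -0.074, "dy": -0.038, "dz": 0.014, "ax": 0, "ay": 0.14, "az": -0.06}
    - {"dx": -0.111, "dy": -0.057, "dz": 0.021, "ax": 0, "ay": 0.21, "az": -0.09}
    - {"dx": -0.148, "dy": -0.076, "dz": 0.028, "ax": 0, "ay": 0.28, "az": -0.12}
    - {"dx": -0.185, "dy": -0.095, "dz": 0.035, "ax": -0.001, "ay": 0.35, "az": -0.15}
    - {"dx": -0.222, "dy": -0.114, "dz": 0.042, "ax": -0.002, "ay": 0.42, "az": -0.18}
    - {"dx": -0.259, "dy": -0.132, "dz": 0.05, "ax": -0.003, "ay": 0.497, "az": -0.217}
    - {"dx": -0.259, "dy": -0.132, "dz": 0.05, "ax": -0.003, "ay": 0.497, "az": -0.217}

```text
t: 17.6
tcp_pos: [0.6579, -0.0189, 0.369]
tool_rot: [[-0.966, -0.034, -0.257], [-0.033, 0.999, -0.008], [0.257, 0.001, -0.966]]
wrist_force: [11.2, -0.1, 53.7]
gripper_width: 0.0134
gripper_force: 60.7
```

```bash
python3 - <<'E'
from h import *
print(lipnow())
w=save('wrist','w6.png'); t=save('top','t6.png');s=save('side','s6.png')
cv2.imwrite('pics/c6.png',np.hstack([cv2.resize(w,(400,300)),cv2.resize(t[110:260,150:300],(300,300)),])[:,:,::-1])
a=tool(inbin(.05,.09),BY,-BA); b=tool(inbin(.045,.012),BY,-BA-.04); cmd([a,b])
E
```

```text
(array([ 0.6762, -0.018 ,  0.1832]), np.float64(0.034713011827665806), np.float64(-0.5218539184969926))
t 17.75 from [ 0.6577 -0.0183  0.3693]
dx -0.0228 dy 0.0030 dz 0.0592 ax 0.0016 ay -0.0220 az -0.0015
dx -0.0161 dy 0.0028 dz 0.1335 ax 0.0017 ay 0.0180 az -0.0015
```

View pics/c6.png

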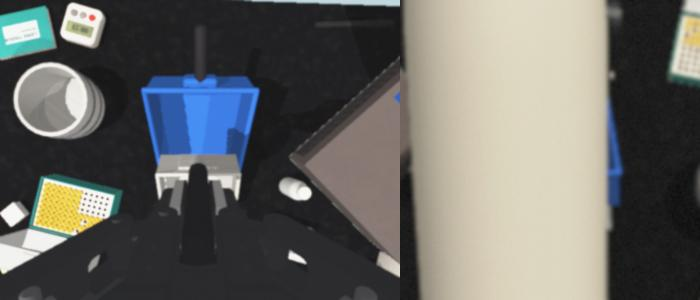

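The wrist view shows the scoop pan over the bin at (198,180). The top view is blocked by the arm. The force reading was high, so I check it at rest.

```bash
python3 - <<'E'
from h import *
s=sensors.observe();print(s['wrist_force'],s['ft_torque'],s['joint_positions'],s['joint_vel'],s['effort'],s['tcp_pos'])
C=cam('wrist')
for k in ['bin_grip','bin_corner','scoop','scoop_lip']:
    m=mark_of(k,'wrist'); print(k,[(np.round(x['position'],1).tolist(),round(x['p'],2)) for x in m[:2]])
u=np.array([np.cos(.035),np.sin(.035),0])
print('handle grip exp',proj(C,[.5028,-.0212,.1715]))
for yy in (-.035,.035): 
  S=srot(BY,-.52); print('pan corner',proj(C,lipnow()[0]+S@np.array([-.07,yy,.03])))
# wide rim corners: a=.193, half .06, n=.064
for yy in(-.06,.06): print('rim',proj(C,inbin(.193,.064,yy)))
E
```

```text
[-0.8458  1.03   -0.1022] [ 0.0402 -0.2765  0.0092] [ -1.3397  44.961   70.5854 130.4162  -0.7767  -3.1468] [ 1.042  -4.2101  2.3655  1.8091  0.353   0.5405] [ -1.1465 -79.7324  36.8564   2.2596  -0.1447  -0.1568] [ 0.6577 -0.0183  0.3693]
bin_grip [([257.2, 65.7], 0.91), ([253.0, 237.8], 0.26)]
bin_corner []
scoop [([254.3, 238.4], 0.94)]
scoop_lip []
handle grip exp [255.639   64.8157]
pan corner [198.9861 221.1956]
pan corner [310.7967 221.0632]
rim [188.2734 119.8671]
rim [324.2059 119.6995]
```

Joints 3 and 4 are near their limits because the arm is almost fully stretched up here. Lower and nearer is fine, so I'll enter the bin further up its floor and come straight down.

```bash
python3 - <<'E'
from h import *
for k in range(2): pass
p=inbin(.062,0); print(p)
a=tool(p+[0,0,.13],BY,-BA); cmd([a]); print(a[0])
b=tool(p+[0,0,.015],BY,-BA-.03); cmd([b],dict(t=0,tcp_pos=a[0],tool_rot=a[1])); print(b[0])
E
```

```text
[ 0.6336 -0.0161  0.0477]
t 17.95 from [ 0.6559 -0.0172  0.3754]
dx 0.0405 dy 0.0019 dz 0.0232 ax 0.0009 ay -0.0130 az -0.0003
[ 0.611  -0.0169  0.3629]
t 0 from [ 0.611  -0.0169  0.3629]
dx -0.0322 dy 0.0000 dz 0.1099 ax 0.0000 ay 0.0300 az -0.0000
[ 0.6165 -0.0167  0.2485]
```

>>> jog_arm:
  targets:
    - {"dx": 0.02, "dy": 0.001, "dz": 0.012, "ax": 0, "ay": -0.006, "az": 0}
    - {"dx": 0.04, "dy": 0.002, "dz": 0.023, "ax": 0.001, "ay": -0.013, "az": 0}
    - {"dx": 0.04, "dy": 0.002, "dz": 0.023, "ax": 0.001, "ay": -0.013, "az": 0}
    - {"dx": 0.04, "dy": 0.002, "dz": 0.023, "ax": 0.001, "ay": -0.013, "az": 0}
    - {"dx": 0.04, "dy": 0.002, "dz": 0.023, "ax": 0.001, "ay": -0.013, "az": 0}
    - {"dx": 0.04, "dy": 0.002, "dz": 0.023, "ax": 0.001, "ay": -0.013, "az": 0}
    - {"dx": 0.04, "dy": 0.002, "dz": 0.023, "ax": 0.001, "ay": -0.013, "az": 0}
    - {"dx": 0.04, "dy": 0.002, "dz": 0.023, "ax": 0.001, "ay": -0.013, "az": 0}

```text
t: 18.95
tcp_pos: [0.6125, -0.0173, 0.3604]
tool_rot: [[-0.971, -0.034, -0.238], [-0.033, 0.999, -0.008], [0.238, -0.0, -0.971]]
wrist_force: [0.1, -0.5, -0.8]
gripper_width: 0.0133
gripper_force: 60.1
```

```bash
python3 - <<'E'
from h import *
s=sensors.observe();print(lipnow(),s['joint_positions'],s['wrist_force'])
p=inbin(.062,0)
cmd([tool(p+[0,0,.05],BY,-BA-.03),tool(p+[0,0,.012],BY,-BA-.03)])
save('wrist','w7.png');print([(np.round(x['position'],1),x['p']) for x in mark_of('scoop','wrist')[:1]])
C=cam('wrist');print(proj(C,[.5028,-.0212,.1715]),[x['position'] for x in mark_of('bin_grip','wrist')[:1]])
print(proj(C,lipnow()[0]+srot(BY,-BA)@np.array([-.036,0,0])))
E
```

```text
(array([ 0.6344, -0.0166,  0.1751]), np.float64(0.034408174618076215), np.float64(-0.5023401393748691)) [ -1.34    30.1222  46.8091 120.426   -0.8035  -3.2145] [ 0.0591 -0.4652 -0.7742]
t 18.95 from [ 0.6125 -0.0173  0.3604]
dx -0.0223 dy 0.0005 dz 0.0737 ax 0.0002 ay 0.0264 az -0.0006
dx -0.0313 dy 0.0005 dz 0.1106 ax 0.0002 ay 0.0264 az -0.0006
[(array([253.3, 236. ]), 0.72)]
[253.1519 110.2698] [[253.9, 112.8]]
[253.2006 233.496 ]
```

>>> jog_arm:
  targets:
    - {"dx": -0.008, "dy": 0, "dz": 0.025, "ax": 0, "ay": 0.009, "az": 0}
    - {"dx": -0.015, "dy": 0, "dz": 0.05, "ax": 0, "ay": 0.018, "az": 0}
    - {"dx": -0.022, "dy": 0, "dz": 0.074, "ax": 0, "ay": 0.026, "az": 0}
    - {"dx": -0.025, "dy": 0, "dz": 0.086, "ax": 0, "ay": 0.026, "az": 0}
    - {"dx": -0.028, "dy": 0, "dz": 0.098, "ax": 0, "ay": 0.026, "az": 0}
    - {"dx": -0.031, "dy": 0, "dz": 0.11, "ax": 0, "ay": 0.026, "az": 0}
    - {"dx": -0.031, "dy": 0, "dz": 0.11, "ax": 0, "ay": 0.026, "az": 0}
    - {"dx": -0.031, "dy": 0, "dz": 0.11, "ax": 0, "ay": 0.026, "az": 0}

```text
t: 20.1
tcp_pos: [0.6162, -0.0172, 0.247]
tool_rot: [[-0.964, -0.034, -0.262], [-0.033, 0.999, -0.009], [0.262, -0.0, -0.965]]
wrist_force: [-0.8, 0.5, -1.8]
gripper_width: 0.0132
gripper_force: 60.1
```

```bash
python3 - <<'E'
from h import *
s=sensors.observe();print(lipnow(),s['joint_positions'],s['wrist_force'])
w=save('wrist','w8.png');sd=save('side','s8.png')
cv2.imwrite('pics/c8.png',np.hstack([cv2.resize(w[60:330,130:390],(400,415)),cv2.resize(sd[160:290,190:310],(383,415))])[:,:,::-1])
B=srot(BY,-BA); print('in bin',B.T@(lipnow()[0]-COR))
cmd([tool(inbin(.062,-.002),BY,-BA-.03)])
E
```

```text
(array([ 0.6335, -0.0166,  0.0611]), np.float64(0.03443950015397165), np.float64(-0.5275022856913972)) [ -1.2947  27.3588  29.7967 107.6172  -0.8741  -3.152 ] [-0.8325  0.5219 -1.824 ]
in bin [-0.0685 -0.0005  0.012 ]
t 20.2 from [ 0.6163 -0.0172  0.2471]
dx -0.0033 dy 0.0005 dz 0.0150 ax 0.0001 ay 0.0015 az -0.0006
```

View pics/c8.png

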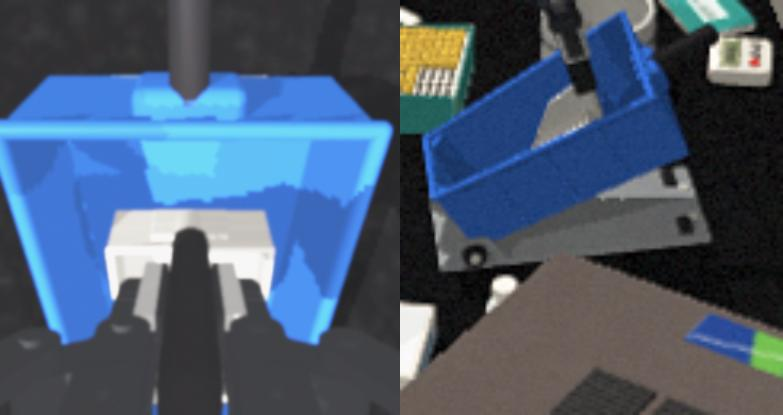

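The scoop sits centred inside the tipped bin (pan 105–275 in the crop, with the bin's rim 0–390), hovering about 1 cm over the floor. I lower it toward the floor while sliding toward the corner.

```bash
python3 - <<'E'
from h import *
cmd([tool(inbin(.055,.006),BY,-BA-.03),tool(inbin(.045,.003),BY,-BA-.03),tool(inbin(.035,.001),BY,-BA-.03)])
E
```

```text
t 20.2 from [ 0.6163 -0.0172  0.2471]
dx -0.0120 dy 0.0005 dz 0.0088 ax 0.0001 ay 0.0015 az -0.0006
dx -0.0210 dy 0.0005 dz 0.0141 ax 0.0001 ay 0.0015 az -0.0006
dx -0.0303 dy 0.0005 dz 0.0183 ax 0.0001 ay 0.0015 az -0.0006
```

>>> jog_arm:
  targets:
    - {"dx": -0.006, "dy": 0, "dz": 0.0045, "ax": 0, "ay": 0, "az": 0}
    - {"dx": -0.012, "dy": 0, "dz": 0.009, "ax": 0, "ay": 0, "az": 0}
    - {"dx": -0.0165, "dy": 0, "dz": 0.0115, "ax": 0, "ay": 0, "az": 0}
    - {"dx": -0.021, "dy": 0, "dz": 0.014, "ax": 0, "ay": 0, "az": 0}
    - {"dx": -0.0255, "dy": 0, "dz": 0.016, "ax": 0, "ay": 0, "az": 0}
    - {"dx": -0.03, "dy": 0, "dz": 0.018, "ax": 0, "ay": 0, "az": 0}
    - {"dx": -0.03, "dy": 0, "dz": 0.018, "ax": 0, "ay": 0, "az": 0}
    - {"dx": -0.03, "dy": 0, "dz": 0.018, "ax": 0, "ay": 0, "az": 0}

```text
t: 21.2
tcp_pos: [0.6403, -0.0164, 0.2213]
tool_rot: [[-0.964, -0.034, -0.263], [-0.033, 0.999, -0.009], [0.263, -0.0, -0.965]]
wrist_force: [-0.5, -0.2, -1.4]
gripper_width: 0.0132
gripper_force: 60.1
```

```bash
python3 - <<'E'
from h import *
s=sensors.observe();print(s['wrist_force'],s['ft_torque'])
B=srot(BY,-BA); print('in bin',B.T@(lipnow()[0]-COR),lipnow()[1:])
cmd([tool(inbin(.035,-.001),BY,-BA-.03),tool(inbin(.02,-.001),BY,-BA-.03)])
E
```

```text
[-0.4598 -0.1678 -1.4325] [ 0.0121 -0.2908  0.0181]
in bin [-0.0352 -0.0005  0.0007] (np.float64(0.03440770536949336), np.float64(-0.5281844408892701))
t 21.2 from [ 0.6403 -0.0164  0.2213]
dx 0.0001 dy 0.0005 dz 0.0016 ax 0.0002 ay 0.0005 az -0.0006
dx -0.0144 dy 0.0005 dz 0.0051 ax 0.0002 ay 0.0005 az -0.0006
```

>>> jog_arm:
  targets:
    - {"dx": 0, "dy": 0, "dz": 0.0005, "ax": 0, "ay": 0, "az": 0}
    - {"dx": 0, "dy": 0, "dz": 0.001, "ax": 0, "ay": 0, "az": 0}
    - {"dx": 0, "dy": 0, "dz": 0.0015, "ax": 0, "ay": 0, "az": 0}
    - {"dx": 0, "dy": 0, "dz": 0.002, "ax": 0, "ay": 0, "az": 0}
    - {"dx": 0, "dy": 0, "dz": 0.0025, "ax": 0, "ay": 0, "az": 0}
    - {"dx": 0, "dy": 0, "dz": 0.003, "ax": 0, "ay": 0, "az": 0}
    - {"dx": 0, "dy": 0, "dz": 0.003, "ax": 0, "ay": 0, "az": 0}
    - {"dx": 0, "dy": 0, "dz": 0.003, "ax": 0, "ay": 0, "az": 0}

```text
t: 22.2
tcp_pos: [0.6395, -0.0164, 0.2206]
tool_rot: [[-0.965, -0.034, -0.26], [-0.033, 0.999, -0.009], [0.26, -0.0, -0.966]]
wrist_force: [-1.1, -0.3, 12.7]
gripper_width: 0.0134
gripper_force: 62.0
```

>>> jog_arm:
  targets:
    - {"dx": -0.004, "dy": 0, "dz": 0.0, "ax": 0, "ay": 0, "az": 0}
    - {"dx": -0.008, "dy": 0, "dz": 0.001, "ax": 0, "ay": 0, "az": 0}
    - {"dx": -0.012, "dy": 0, "dz": 0.002, "ax": 0, "ay": 0, "az": 0}
    - {"dx": -0.016, "dy": 0, "dz": 0.003, "ax": 0, "ay": 0, "az": 0}
    - {"dx": -0.02, "dy": 0, "dz": 0.004, "ax": 0, "ay": 0, "az": 0}
    - {"dx": -0.024, "dy": 0, "dz": 0.005, "ax": 0, "ay": 0, "az": 0}
    - {"dx": -0.024, "dy": 0, "dz": 0.005, "ax": 0, "ay": 0, "az": 0}
    - {"dx": -0.024, "dy": 0, "dz": 0.005, "ax": 0, "ay": 0, "az": 0}

```text
t: 23.2
tcp_pos: [0.6616, -0.0157, 0.2085]
tool_rot: [[-0.965, -0.034, -0.261], [-0.033, 0.999, -0.009], [0.261, -0.0, -0.965]]
wrist_force: [-0.6, -0.5, 9.1]
gripper_width: 0.0132
gripper_force: 61.8
```

```bash
python3 - <<'E'
from h import *
s=sensors.observe();print(s['wrist_force'],s['ft_torque'])
B=srot(BY,-BA); print('in bin',B.T@(lipnow()[0]-COR),lipnow()[1:])
sd=save('side','s9.png')
E
```

```text
[-0.6    -0.4938  9.0609] [-0.0504  0.0812 -0.0264]
in bin [-0.01   -0.0006 -0.0002] (np.float64(0.03427610037207787), np.float64(-0.5262673343020378))
```

>>> jog_arm:
  targets:
    - {"dx": -0.002, "dy": 0, "dz": 0.0005, "ax": 0, "ay": 0, "az": 0}
    - {"dx": -0.004, "dy": 0, "dz": 0.001, "ax": 0, "ay": 0, "az": 0}
    - {"dx": -0.006, "dy": 0, "dz": 0.0015, "ax": 0, "ay": 0, "az": 0}
    - {"dx": -0.008, "dy": 0, "dz": 0.002, "ax": 0, "ay": 0, "az": 0}
    - {"dx": -0.0095, "dy": 0, "dz": 0.0023, "ax": 0, "ay": 0, "az": 0}
    - {"dx": -0.0105, "dy": 0, "dz": 0.0026, "ax": 0, "ay": 0, "az": 0}
    - {"dx": -0.0105, "dy": 0, "dz": 0.0026, "ax": 0, "ay": 0, "az": 0}
    - {"dx": -0.0105, "dy": 0, "dz": 0.0026, "ax": 0, "ay": 0, "az": 0}

```text
t: 24.25
tcp_pos: [0.6697, -0.0154, 0.2051]
tool_rot: [[-0.964, -0.034, -0.263], [-0.033, 0.999, -0.01], [0.263, -0.001, -0.965]]
wrist_force: [-8.9, 0.2, 21.3]
gripper_width: 0.0134
gripper_force: 63.0
```

```bash
python3 - <<'E'
from h import *
s=sensors.observe();print(s['wrist_force'],s['ft_torque'])
B=srot(BY,-BA); print('in bin',B.T@(lipnow()[0]-COR),lipnow()[1:])
sd=save('side','s10.png')
print([(np.round(x['position'],1).tolist(),round(x['p'],2)) for x in mark_of('ball1','side')[:6]])
C=cam('side'); print('corner exp',proj(C,inbin(0,0)),proj(C,inbin(0,.064)))
cv2.imwrite('pics/c10.png',cv2.resize(sd[190:270,180:290],(660,480),interpolation=cv2.INTER_CUBIC)[:,:,::-1])
E
```

```text
[-8.8649  0.2221 21.2991] [-0.0514  2.8843 -0.0036]
in bin [-0.0016 -0.0006  0.0005] (np.float64(0.034237443694344526), np.float64(-0.5280781493047133))
[([210.4, 227.1], 0.7)]
corner exp [212.585  227.1333] [200.3873 212.2329]
```

View pics/c10.png

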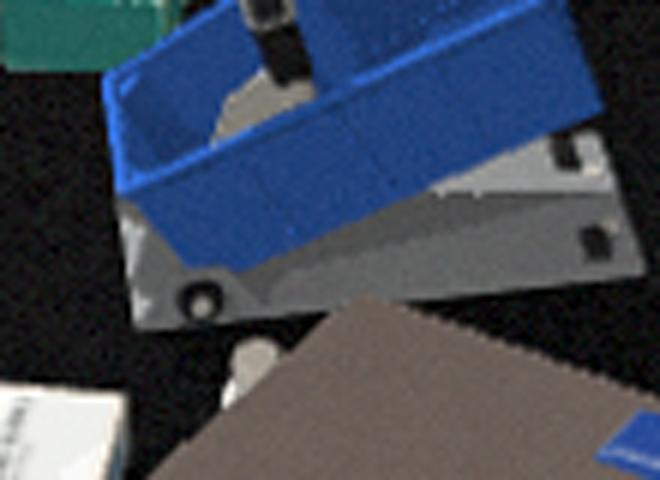

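No balls are visible from the side: the pan is down at the corner with its lip against the end wall, at (210,145) in the crop. Next comes the "ladder" move: the lip slides up the wall while the pan rotates nose-up.

```bash
python3 - <<'E'
from h import *
R=np.array([[-.964,-.034,-.263],[-.033,.999,-.009],[.263,0,-.965]]);U,_,V=np.linalg.svd(R);R=U@V
p=np.array([.6403,-.0164,.2213])+R@np.array([-.0345,0,.0106])
F=dict(t=0,tcp_pos=p,tool_rot=R)
B=srot(BY,-BA);l=lipnow(F);print('commanded in bin',B.T@(l[0]-COR),l[1:])
pts=[]
fs=np.linspace(-.03,np.radians(46),17)[1:]
for f in fs:
    s=.07*np.sin(max(f,0))+.0025
    pts.append(tool(inbin(.001,s,-.0005),BY,f-BA))
cmd(pts[:8],F);print();cmd(pts[8:],dict(t=0,tcp_pos=pts[7][0],tool_rot=pts[7][1]))
print(pts[7][0],pts[-1][0])
E
```

```text
commanded in bin [ 0.0008 -0.0005 -0.0017] (np.float64(0.03424652954555139), np.float64(-0.5283540876525603))
t 0 from [ 0.6708 -0.0154  0.202 ]
dx 0.0094 dy 0.0000 dz -0.0024 ax 0.0005 ay -0.0517 az -0.0008
dx 0.0173 dy 0.0000 dz -0.0018 ax 0.0005 ay -0.1038 az -0.0008
dx 0.0251 dy 0.0000 dz -0.0008 ax 0.0004 ay -0.1558 az -0.0008
dx 0.0326 dy 0.0000 dz 0.0007 ax 0.0004 ay -0.2079 az -0.0008
dx 0.0398 dy 0.0000 dz 0.0026 ax 0.0004 ay -0.2599 az -0.0008
dx 0.0468 dy 0.0000 dz 0.0050 ax 0.0004 ay -0.3120 az -0.0008
dx 0.0534 dy 0.0000 dz 0.0079 ax 0.0004 ay -0.3640 az -0.0008
dx 0.0598 dy 0.0000 dz 0.0112 ax 0.0003 ay -0.4161 az -0.0008

t 0 from [ 0.6102 -0.0174  0.2069]
dx 0.0070 dy 0.0000 dz 0.0010 ax -0.0000 ay -0.0521 az 0.0000
dx 0.0138 dy 0.0000 dz 0.0025 ax -0.0000 ay -0.1041 az 0.0000
dx 0.0205 dy 0.0000 dz 0.0045 ax -0.0000 ay -0.1562 az 0.0000
dx 0.0270 dy 0.0000 dz 0.0071 ax -0.0000 ay -0.2082 az 0.0001
dx 0.0332 dy 0.0000 dz 0.0101 ax -0.0000 ay -0.2603 az 0.0001
dx 0.0393 dy 0.0000 dz 0.0137 ax -0.0000 ay -0.3123 az 0.0001
dx 0.0451 dy 0.0000 dz 0.0178 ax -0.0000 ay -0.3644 az 0.0001
dx 0.0506 dy 0.0000 dz 0.0223 ax -0.0000 ay -0.4164 az 0.0001
[ 0.6102 -0.0174  0.2069] [ 0.5635 -0.0191  0.1773]
```

```bash
cat > plan.py <<'E'
from h import *
from scipy.optimize import least_squares
s=sensors.observe();print(s['joint_positions'],s['t'])
D4=[([4.979,10.0775,95.1],(.55,.304)),([30.122,46.809,120.426],(.6125,.3604)),([27.359,29.797,107.617],(.6163,.247)),(list(s['joint_positions'][1:4]),(np.hypot(*s['tcp_pos'][:2]),s['tcp_pos'][2]))]
def fk(v,q):
    L1,L2,zs,xs,Lt,e=v; q2,q3,q4=np.radians(q); t=q4+q2-q3-np.pi/2
    el=q3-q2+e
    return np.array([xs+L1*np.sin(q2)+L2*np.cos(el)-Lt*np.sin(t), zs+L1*np.cos(q2)+L2*np.sin(el)-Lt*np.cos(t)])
sol=least_squares(lambda v:np.r_[np.concatenate([fk(v,q)-p for q,p in D4])*100,(v-[.43,.45,.3,0,.35,0])*.02],[.43,.45,.3,0,.35,0])
v=sol.x; print(v,[fk(v,q)-p for q,p in D4])
def ik(p,tilt): # tilt back rad
    f=lambda q:np.r_[(fk(v,q)-p)*100,np.radians(q[2]+q[0]-q[1]-90)-tilt]
    r=least_squares(f,[30,35,105]); return r.x,r.cost
def lp(psi,a,s): # tcp & tilt-back in bin xz-plane world for scoop world pitch psi
    pass
c,sn=np.cos(BA),np.sin(BA)
def bin2w(x,n): return np.array([COR[0]+c*x+sn*n, COR[2]-sn*x+c*n])
rim=[bin2w(-.197,.064),bin2w(-.193,.064),bin2w(-.197,.055),bin2w(-.262,.055),bin2w(-.262,.037)]+[bin2w(-.197-.065*k/6,.055) for k in range(6)]
def pose(psi,lip,h,beta):
    g=lip+np.array([-.095*np.cos(psi)-.099*np.sin(psi),-.095*np.sin(psi)+.099*np.cos(psi)])
    hd=np.array([-np.sin(psi+np.radians(15)),np.cos(psi+np.radians(15))]); g=g+h*hd
    th=psi+beta; zt=np.array([np.sin(th),-np.cos(th)]); return g-.054*zt,th,zt
for h in (0,.015,.025):
  for bd in (15,5,0,-5):
    b=np.radians(bd); out=[]
    for psi_d in (8,12,16):
        psi=np.radians(psi_d);phi=psi+BA; lip=bin2w(-.001,min(.07*np.sin(phi)+.002,.057))
        tcp,th,zt=pose(psi,lip,h,b); xt=np.array([-zt[1],zt[0]])
        m=9
        for r in rim:
            d=r-tcp; al=d@zt; ac=abs(d@xt)
            # body: al<0, half .043 ; fingers 0..0.073 half .016
            if al<=.073: m=min(m,np.hypot(max(al,0),max(ac-.043,0)) if ac>.016 or al>0 and ac>.016 else -1)
        out.append(round(m*1000))
    tcp,th,_=pose(-BA-.03,bin2w(0,0),h,b); q,co=ik(tcp,-th)
    print(h,bd,'clear mm',out,'ik',q.round(1),round(co,5))
E
python3 plan.py
```

```text
[ -1.0573  35.7839  37.1594 106.5868  -0.8221  -2.9121] 24.35
[0.4212 0.52   0.1606 0.0001 0.359  0.0707] [array([-0., -0.]), array([-0.,  0.]), array([0.    , 0.0001]), array([-0., -0.])]
0 15 clear mm [8, 2, 0] ik [ 35.9  37.1 106.5] 0.0
0 5 clear mm [16, 9, 2] ik [ 49.5  55.5 121.3] 0.0
0 0 clear mm [21, 13, 6] ik [ 58.9  69.3 130.7] 0.0
0 -5 clear mm [26, 17, 10] ik [ 68.9  85.9 139.2] 0.00148
0.015 15 clear mm [21, 9, 0] ik [ 36.9  40.3 108.6] 0.0
0.015 5 clear mm [30, 22, 10] ik [ 51.4  60.3 124.1] 0.0
0.015 0 clear mm [35, 27, 16] ik [ 64.9  81.4 136.8] 0.0
0.015 -5 clear mm [39, 31, 22] ik [ 67.5  85.9 138.3] 0.00462
0.025 15 clear mm [27, 15, 3] ik [ 37.7  42.5 110.1] 0.0
0.025 5 clear mm [39, 27, 15] ik [ 53.1  64.1 126.3] 0.0
0.025 0 clear mm [44, 33, 21] ik [ 66.5  86.  138.3] 0.00032
0.025 -5 clear mm [48, 39, 27] ik [ 66.5  85.9 137.6] 0.00771
```

The fitted arm model reproduces all the poses. It also shows the gripper body would hit the bin's wide rim during the tilt. So I regrip in place, about 22 mm higher on the handle and with the fingers leaning 8° less forward.

```bash
cat >> h.py <<'E'
def newgrip(h=.022,beta=np.radians(7)):
    # tcp and tool rotation in lip frame for regrasp (h along handle, beta tool forward pitch with scoop level)
    g=np.array([-.095,0,.099])+h*np.array([-.259,0,.966])
    R=rot(0,beta); return g-.054*R[:,2],R
E
python3 - <<'E'
from h import *
R=np.array([[-.964,-.034,-.263],[-.033,.999,-.009],[.263,0,-.965]]);U,_,V=np.linalg.svd(R);R=U@V
p=np.array([.6403,-.0164,.2213])+R@np.array([-.0345,0,.0106])
F=dict(t=0,tcp_pos=p,tool_rot=R)
lt,rt=newgrip(); S=srot(BY,-BA); lip=inbin(.001,.0,-.0006)
cmd([(lip+S@lt,S@rt)],F); print(lip+S@lt)
E
```

```text
t 0 from [ 0.6708 -0.0154  0.202 ]
dx 0.0003 dy -0.0000 dz -0.0211 ax 0.0003 ay 0.1103 az -0.0008
[ 0.6761 -0.0152  0.2225]
```

>>> jog_arm:
  targets:
    - {"dx": 0, "dy": 0, "dz": 0, "ax": 0, "ay": 0, "az": 0}
    - {"dx": 0, "dy": 0, "dz": 0, "ax": 0, "ay": 0, "az": 0}
    - {"dx": 0, "dy": 0, "dz": 0, "ax": 0, "ay": 0, "az": 0}
    - {"dx": 0, "dy": 0, "dz": -0.007, "ax": 0, "ay": 0.036, "az": 0}
    - {"dx": 0, "dy": 0, "dz": -0.014, "ax": 0, "ay": 0.073, "az": 0}
    - {"dx": 0, "dy": 0, "dz": -0.021, "ax": 0, "ay": 0.11, "az": 0}
    - {"dx": 0, "dy": 0, "dz": -0.021, "ax": 0, "ay": 0.11, "az": 0}
    - {"dx": 0, "dy": 0, "dz": -0.021, "ax": 0, "ay": 0.11, "az": 0}
  grip: -0.4

```text
t: 25.35
tcp_pos: [0.6765, -0.0151, 0.2215]
tool_rot: [[-0.93, -0.034, -0.367], [-0.032, 0.999, -0.013], [0.367, -0.0, -0.93]]
wrist_force: [-0.6, 0.3, 0.1]
gripper_width: 0.0256
gripper_force: 0.0
```

```bash
python3 - <<'E'
from h import *
s=sensors.observe();print(s['joint_positions'],s['wrist_force'],s['tcp_pos'])
C=cam('wrist');w=save('wrist','w11.png');save('side','s11.png')
print([(x['position'],x['p']) for x in mark_of('scoop','wrist')[:1]],[(x['position'],x['p']) for x in mark_of('scoop','side')[:1]])
print(proj(C,inbin(.037,0)),proj(cam('side'),inbin(.037,0)))
cv2.imwrite('pics/c11.png',np.hstack([w[40:360,120:400],cv2.resize(cv2.imread('pics/s11.png')[190:270,180:290],(440,320))[:,:,::-1]])[:,:,::-1])
E
```

```text
[ -0.94    44.8253  51.414  118.0912  -1.0808  -2.7061] [-0.5845  0.2734  0.0819] [ 0.6765 -0.0151  0.2215]
[([252.9, 250.5], 0.91)] [([188.4, 169.0], 0.68)]
[253.8516 246.6224] [224.0994 220.9036]
```

View pics/c11.png

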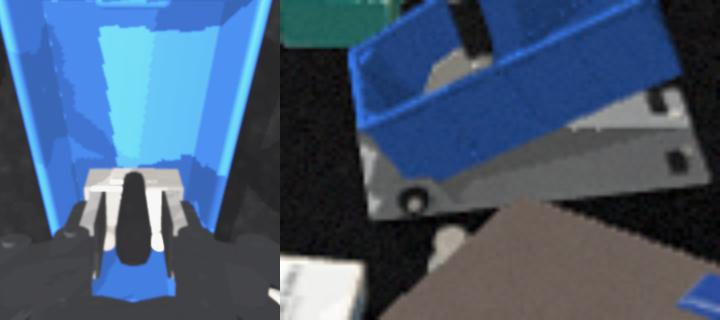

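The scoop stayed seated and centred in the corner, with the handle between the half-open fingers at (133,220). I close on it.

>>> jog_arm:
  targets:
    - {"dx": 0, "dy": 0, "dz": 0, "ax": 0, "ay": 0, "az": 0}
    - {"dx": 0, "dy": 0, "dz": 0, "ax": 0, "ay": 0, "az": 0}
    - {"dx": 0, "dy": 0, "dz": 0, "ax": 0, "ay": 0, "az": 0}
    - {"dx": 0, "dy": 0, "dz": 0, "ax": 0, "ay": 0, "az": 0}
    - {"dx": 0, "dy": 0, "dz": 0, "ax": 0, "ay": 0, "az": 0}
    - {"dx": 0, "dy": 0, "dz": 0, "ax": 0, "ay": 0, "az": 0}
    - {"dx": 0, "dy": 0, "dz": 0, "ax": 0, "ay": 0, "az": 0}
    - {"dx": 0, "dy": 0, "dz": 0, "ax": 0, "ay": 0, "az": 0}
  grip: -1

```text
t: 26.55
tcp_pos: [0.6763, -0.0151, 0.2226]
tool_rot: [[-0.93, -0.034, -0.367], [-0.032, 0.999, -0.013], [0.367, -0.0, -0.93]]
wrist_force: [-0.7, -0.3, 5.9]
gripper_width: 0.0134
gripper_force: 59.2
```

```bash
cat >> h.py <<'E'
# regrasp calibration: tool vs lip taken at lip=inbin(LA,0), pitch -BA
_s=dict(tcp_pos=np.array([.6765,-.0151,.2215]),tool_rot=np.array([[-.93,-.034,-.367],[-.032,.999,-.013],[.367,0,-.93]]))
_U,_,_V=np.linalg.svd(_s['tool_rot']);_S=srot(BY,-BA)
LT=_S.T@(_s['tcp_pos']-inbin(.001,0,-.0006)); RT=_S.T@(_U@_V)
E
python3 - <<'E'
from h import *
s=sensors.observe();print(s['wrist_force'],s['tcp_pos'],LT,newgrip()[0])
def path(fs,ds=0.):
    return [tool(inbin(.0005,.07*np.sin(max(f,0))+.002,-.0006),BY,f-BA) for f in fs]
fs=np.linspace(0,np.radians(44.5),17)
pts=path(fs)
cmd(pts[1:9]);print();cmd(pts[9:],dict(t=0,tcp_pos=pts[8][0],tool_rot=pts[8][1]))
E
```

```text
[-0.657  -0.2571  5.9248] [ 0.6763 -0.0151  0.2226] [-0.1065  0.0001  0.1732] [-0.1073  0.      0.1738]
t 26.55 from [ 0.6763 -0.0151  0.2226]
dx 0.0071 dy 0.0000 dz -0.0001 ax -0.0002 ay -0.0484 az 0.0001
dx 0.0154 dy 0.0000 dz 0.0013 ax -0.0002 ay -0.0969 az 0.0001
dx 0.0234 dy 0.0000 dz 0.0031 ax -0.0003 ay -0.1455 az 0.0001
dx 0.0311 dy -0.0000 dz 0.0054 ax -0.0003 ay -0.1940 az 0.0001
dx 0.0386 dy -0.0000 dz 0.0080 ax -0.0003 ay -0.2425 az 0.0001
dx 0.0458 dy -0.0000 dz 0.0111 ax -0.0004 ay -0.2911 az 0.0001
dx 0.0526 dy -0.0000 dz 0.0145 ax -0.0004 ay -0.3396 az 0.0001
dx 0.0592 dy -0.0000 dz 0.0184 ax -0.0004 ay -0.3882 az 0.0001

t 0 from [ 0.6145 -0.0173  0.2271]
dx 0.0074 dy -0.0000 dz 0.0016 ax -0.0000 ay -0.0485 az -0.0000
dx 0.0145 dy -0.0000 dz 0.0037 ax -0.0001 ay -0.0971 az -0.0000
dx 0.0215 dy -0.0000 dz 0.0063 ax -0.0001 ay -0.1456 az -0.0000
dx 0.0282 dy -0.0000 dz 0.0093 ax -0.0001 ay -0.1942 az -0.0000
dx 0.0347 dy -0.0000 dz 0.0128 ax -0.0002 ay -0.2427 az -0.0000
dx 0.0410 dy -0.0000 dz 0.0168 ax -0.0002 ay -0.2913 az -0.0000
dx 0.0470 dy -0.0000 dz 0.0212 ax -0.0003 ay -0.3398 az -0.0000
dx 0.0527 dy -0.0000 dz 0.0261 ax -0.0003 ay -0.3883 az -0.0000
```

>>> jog_arm:
  targets:
    - {"dx": 0.007, "dy": 0, "dz": -0.002, "ax": 0, "ay": -0.0485, "az": 0}
    - {"dx": 0.0153, "dy": 0, "dz": -0.001, "ax": 0, "ay": -0.097, "az": 0}
    - {"dx": 0.0233, "dy": 0, "dz": 0.001, "ax": 0, "ay": -0.1455, "az": 0}
    - {"dx": 0.031, "dy": 0, "dz": 0.0033, "ax": 0, "ay": -0.194, "az": 0}
    - {"dx": 0.0385, "dy": 0, "dz": 0.006, "ax": 0, "ay": -0.2425, "az": 0}
    - {"dx": 0.0457, "dy": 0, "dz": 0.009, "ax": 0, "ay": -0.291, "az": 0}
    - {"dx": 0.0525, "dy": 0, "dz": 0.0125, "ax": 0, "ay": -0.3395, "az": 0}
    - {"dx": 0.059, "dy": 0, "dz": 0.0163, "ax": 0, "ay": -0.388, "az": 0}

```text
t: 27.55
tcp_pos: [0.6146, -0.0172, 0.2276]
tool_rot: [[-0.999, -0.034, 0.011], [-0.034, 0.999, 0.0], [-0.011, -0.0, -1.0]]
wrist_force: [-3.5, -0.8, -1.6]
gripper_width: 0.0131
gripper_force: 58.5
```

```bash
python3 - <<'E'
from h import *
s=sensors.observe();print(s['wrist_force'],s['ft_torque'])
B=srot(BY,-BA);l=lipnow();print('lip in bin',B.T@(l[0]-COR),l[1:])
w=save('wrist','w12.png');sd=save('side','s12.png');
for n in('wrist','side'): print(n,[(np.round(x['position'],1).tolist(),round(x['p'],2)) for x in mark_of('ball1',n)[:6]])
C=cam('wrist');print('lip px',proj(C,l[0]))
fs=np.linspace(np.radians(22.25),np.radians(44.5),9)[1:]
cmd([tool(inbin(.0005,.07*np.sin(max(f,0))+.004,-.0006),BY,f-BA) for f in fs])
E
```

```text
[-3.4886 -0.8151 -1.6323] [-0.0385  0.9617  0.0124]
lip in bin [-0.0008 -0.0005  0.0287] (np.float64(0.035161239641289845), np.float64(-0.11187263971589143))
wrist []
side [([215.4, 217.6], 0.71)]
lip px [253.0717 280.8171]
t 27.75 from [ 0.6152 -0.0172  0.2286]
dx 0.0070 dy -0.0001 dz 0.0014 ax -0.0004 ay -0.0504 az 0.0002
dx 0.0142 dy -0.0001 dz 0.0035 ax -0.0005 ay -0.0989 az 0.0002
dx 0.0211 dy -0.0001 dz 0.0060 ax -0.0005 ay -0.1474 az 0.0002
dx 0.0279 dy -0.0001 dz 0.0091 ax -0.0005 ay -0.1960 az 0.0002
dx 0.0344 dy -0.0001 dz 0.0126 ax -0.0006 ay -0.2445 az 0.0002
dx 0.0406 dy -0.0001 dz 0.0166 ax -0.0006 ay -0.2931 az 0.0002
dx 0.0466 dy -0.0001 dz 0.0210 ax -0.0006 ay -0.3416 az 0.0002
dx 0.0523 dy -0.0001 dz 0.0259 ax -0.0006 ay -0.3902 az 0.0002
```

>>> jog_arm:
  targets:
    - {"dx": 0.007, "dy": 0, "dz": 0.0014, "ax": 0, "ay": -0.05, "az": 0}
    - {"dx": 0.0142, "dy": 0, "dz": 0.0035, "ax": 0, "ay": -0.099, "az": 0}
    - {"dx": 0.0211, "dy": 0, "dz": 0.006, "ax": 0, "ay": -0.147, "az": 0}
    - {"dx": 0.0279, "dy": 0, "dz": 0.0091, "ax": 0, "ay": -0.196, "az": 0}
    - {"dx": 0.0344, "dy": 0, "dz": 0.0126, "ax": 0, "ay": -0.2445, "az": 0}
    - {"dx": 0.0406, "dy": 0, "dz": 0.0166, "ax": 0, "ay": -0.293, "az": 0}
    - {"dx": 0.0466, "dy": 0, "dz": 0.021, "ax": 0, "ay": -0.3415, "az": 0}
    - {"dx": 0.0523, "dy": 0, "dz": 0.0259, "ax": 0, "ay": -0.39, "az": 0}

```text
t: 28.75
tcp_pos: [0.5631, -0.019, 0.2024]
tool_rot: [[-0.92, -0.034, 0.39], [-0.032, 0.999, 0.013], [-0.39, -0.0, -0.921]]
wrist_force: [-12.4, 0.6, 9.1]
gripper_width: 0.0133
gripper_force: 60.8
```

```bash
python3 - <<'E'
from h import *
s=sensors.observe();print(s['wrist_force'],s['ft_torque'])
B=srot(BY,-BA);l=lipnow();print('lip in bin',B.T@(l[0]-COR),l)
w=save('wrist','w13.png');sd=save('side','s13.png');tp=save('top','t13.png')
for n in('wrist','side','top'): print(n,[(np.round(x['position'],1).tolist(),round(x['p'],2)) for x in mark_of('ball1',n)[:6]])
C=cam('wrist');Sd=cam('side');S=srot(BY,l[2])
for x in(0,-.008,-.03,-.06): 
  for y in(-.02,.02): print(x,y,[proj(c,l[0]+S@np.array([x,y,.009])).round(0) for c in (C,Sd,cam('top'))])
E
```

```text
[-12.3651   0.5748   9.0777] [ 0.0077  2.6154 -0.0182]
lip in bin [-0.0006 -0.0006  0.0533] (array([ 0.713 , -0.014 ,  0.0651]), np.float64(0.03516257449836503), np.float64(0.2782620699494787))
wrist []
side [([187.9, 274.7], 0.37)]
top [([239.4, 144.3], 0.59), ([232.7, 143.6], 0.53), ([219.1, 144.2], 0.51)]
0 -0.02 [array([230., 288.]), array([203., 207.]), array([240., 136.])]
0 0.02 [array([276., 288.]), array([204., 216.]), array([224., 137.])]
-0.008 -0.02 [array([229., 280.]), array([206., 208.]), array([240., 139.])]
-0.008 0.02 [array([276., 280.]), array([207., 217.]), array([224., 140.])]
-0.03 -0.02 [array([229., 258.]), array([213., 209.]), array([240., 148.])]
-0.03 0.02 [array([277., 258.]), array([215., 218.]), array([224., 149.])]
-0.06 -0.02 [array([227., 226.]), array([224., 210.]), array([241., 160.])]
-0.06 0.02 [array([278., 226.]), array([226., 219.]), array([225., 160.])]
```

```bash
cat > blobs.py <<'E'
from h import *
import sys
def blobs(im,r0,r1,c0,c1,S=210):
    x=im[r0:r1,c0:c1].astype(int); m=((x.min(2)>S-40)&(x.max(2)-x.min(2)<45)).astype(np.uint8)
    n,l,st,ce=cv2.connectedComponentsWithStats(m); return [(ce[i]+[c0,r0],int(st[i,4]),st[i,2:4].tolist()) for i in range(1,n) if st[i,4]>5]
if __name__=='__main__':
    im=viewer.snapshot('top'); np.save('lt.npy',im); cv2.imwrite('pics/tl.png',im[:,:,::-1])
    print(sensors.observe()['t']); 
    for b in blobs(im,125,175,205,255): print(b)
    g=im[125:175,208:254].mean(2).astype(int)
    for r in range(10,40,2): print(' '.join('%3d'%v for v in g[r,::2]))
E
python3 blobs.py
```

```text
29.1
(array([230.2092, 150.1872]), 545, [24, 28])
 26  26  38 100 115 113 101  81  79  80  80  79  79  82  84  84  77  74 100 109 113  66  28
 28  27  41 109 115 106  94  99 131 138 147 149 149 152 163 165 142  81  71  89 110  95  47
 28  27  58 115  99  90 103 156 194 200 204 204 204 205 207 209 201 145  80  69 106 131  84
 29  23  72 117  92 102 154 194 202 208 214 215 216 215 217 216 216 199 123  76  96 122  84
 25  28  83 117  93 145 192 200 204 212 215 215 214 214 213 215 214 190 136  91  87 121  91
 26  33  98 111  88 159 191 194 197 209 211 211 211 211 211 211 211 176 132  95  81 117  88
 25  65 111 107  85 161 192 196 198 208 210 212 210 212 211 211 209 162 130  93  73 115  92
 26  97 127 103  79 159 185 196 197 206 210 210 210 210 211 210 202 147 128  98  71 111 102
 22  76 121  95  80 161 187 198 197 206 210 211 211 211 211 212 198 144 133 101  64 104 100
 26  78 119  94  82 167 189 196 196 201 207 212 210 211 211 211 177 137 133 104  68  96 105
 29  95 115  89  82 164 185 194 194 196 204 210 210 210 208 205 160 132 130 106  67  87 115
 36 104 109  85  77 166 183 194 194 195 202 211 209 212 216 201 160 140 128 105  71  80 113
 46 110 103  85  73 164 182 202 224 216 221 237 223 229 241 219 202 164 136 108  69  76 109
 61 117  99  84  74 149 158 198 236 223 224 241 221 223 240 211 179 153 135 110  70  72 108
 75 118  93  86  68 133 134 157 202 179 173 204 189 183 198 170 161 142 125 109  71  68 101
```

```bash
python3 - <<'E'
from h import *
im=np.load('lt.npy'); g=im.mean(2).astype(int)
print('     ',' '.join('%3d'%c for c in range(216,252)))
for r in range(152,170): print(r,' ',' '.join('%3d'%v for v in g[r,216:252]))
viewer.snapshot('top'); print([(np.round(x['position'],1).tolist(),round(x['p'],2)) for x in mark_of('ball1','top')[:8]])
print([(x['box'],round(x['p'],2)) for x in regions_of('ball1','top')[:8]])
l=lipnow();S=srot(BY,l[2])
for y in (-.0315,-.0225,-.0075,.0075,.0225): print(y,proj(cam('top'),l[0]+S@np.array([-.061,y,.0095])).round(1))
E
```

```text
216 217 218 219 220 221 222 223 224 225 226 227 228 229 230 231 232 233 234 235 236 237 238 239 240 241 242 243 244 245 246 247 248 249 250 251
152    82 117 163 183 187 193 196 195 197 198 201 207 210 210 211 212 211 210 211 211 211 211 212 207 189 163 142 135 133 124 101  78  68  77 102 113
153    82 119 167 187 189 193 196 196 196 198 201 204 207 210 212 210 210 212 211 211 211 212 211 204 177 151 137 133 133 126 104  80  68  76  96 112
154    82 119 166 183 189 193 197 195 196 196 199 203 207 210 210 211 210 210 210 210 210 210 209 199 171 146 135 133 133 123 105  80  68  73  94 110
155    82 121 164 180 185 191 194 194 194 195 196 199 204 208 210 210 210 210 210 210 208 210 205 186 160 140 132 134 130 124 106  81  67  72  87 108
156    77 119 164 178 183 190 194 195 193 194 195 197 202 206 208 208 209 209 209 210 208 209 200 177 151 137 133 133 128 121 103  84  73  73  84 107
157    77 118 166 181 183 191 194 195 194 195 195 195 202 207 211 210 209 209 212 216 216 211 201 179 160 149 140 131 128 124 105  85  71  72  80 101
158    75 116 165 180 185 191 198 203 208 208 203 201 20
[... 1250 characters left out ...]
118 103  92  86  83  75  68  69  69  66  73
167    65  73  86  99 103 104 101 103 103 100 102 100  95  88  81  83  86  98 109 103  92  82  81  80  80  78  73  70  71  69  67  68  71  69  71  73
168    69  67  68  73  74  71  72  73  71  75  71  73  69  61  50  44  48  61  77  83  77  71  67  67  68  66  68  68  66  66  68  69  69  69  73  73
169    76  79  77  78  79  74  76  75  77  75  71  67  63  53  44  35  35  43  55  74  82  78  72  67  69  67  67  69  65  67  65  66  65  68  69  69
[([236.5, 158.6], 0.59), ([238.8, 162.6], 0.56), ([227.3, 161.2], 0.56), ([222.6, 164.2], 0.5)]
[]
-0.0315 [245.1 159.9]
-0.0225 [241.6 160. ]
-0.0075 [235.7 160.2]
0.0075 [229.9 160.4]
0.0225 [224.  160.6]
```

Three bright balls show at columns 224, 230 and 236 of row 160, and a shadowed fourth at 241. All four sit against the scoop's back wall. Now I lift and head for the jar.

```bash
sed -n '/^for h in/,$!p' plan.py > pl2.py; cat >> pl2.py <<'E'
im=viewer.snapshot('top');r=regions_of('jar','top')[0];print(r['p'],r['box'])
b=r['box'];C=cam('top');m=r['region'].astype(np.uint8)
cn=max(cv2.findContours(m,0,2)[0],key=cv2.contourArea)
print('jar mark z0',atz(C,mark_of('jar','top')[0]['position'],0))
g=cv2.GaussianBlur(cv2.cvtColor(im[150:250,270:370],cv2.COLOR_RGB2GRAY),(3,3),0)
W=np.array([atz(C,p[0],.075)[:2] for p in cn]); print('hull circle @z.075',cv2.minEnclosingCircle(W.astype(np.float32)))
l=lipnow();print('lip',l)
J=np.array([.544,-.24]); al=np.arctan2(J[1],J[0]); u=np.array([np.cos(al),np.sin(al)]);print('al',al)
P=[tool(l[0]+np.array([-.004,0,.03]),BY,l[2]+.02),tool(l[0]+np.array([-.01,0,.125]),BY,.30)]
cmd(P); e=P[-1]
Q=tool([*(J-u*.045),.16],al,.30); cmd([Q],dict(t=0,tcp_pos=e[0],tool_rot=e[1]))
for nm,(p,R) in dict(up=e,over=Q,pour=tool([*(J-u*.025),.09],al,-.55)).items():
    print(nm,p,ik(np.array([np.hypot(*p[:2]),p[2]]),-np.arctan2(R[:2,2]@(p[:2]/np.hypot(*p[:2])),-R[2,2])))
E
python3 pl2.py
```

```text
[ -2.5978 -12.8618 -21.0429  58.962    1.7587  -4.2135] 29.25
[0.4197 0.5197 0.1601 0.0003 0.3565 0.0697] [array([-0.0001, -0.0001]), array([0., 0.]), array([0.    , 0.0001]), array([0., 0.])]
0.93 [298.4, 177.2, 44.4, 46.2]
jar mark z0 [ 0.5519 -0.2432  0.    ]
hull circle @z.075 ((0.5434339642524719, -0.23710335791110992), 0.05862687528133392)
lip (array([ 0.7131, -0.014 ,  0.0654]), np.float64(0.035173966317010794), np.float64(0.27724638991914036))
al -0.4154920959408906
t 29.4 from [ 0.5634 -0.019   0.2029]
dx -0.0043 dy 0.0000 dz -0.0275 ax -0.0006 ay -0.0200 az 0.0002
dx -0.0353 dy 0.0002 dz -0.1171 ax -0.0006 ay -0.0228 az 0.0002
t 0 from [ 0.5503 -0.0192  0.3245]
dx 0.1876 dy -0.1343 dz -0.0511 ax 0.1849 ay -0.0002 az 0.4108
up [ 0.5503 -0.0192  0.3245] (array([-14.9879,  -9.6672,  71.147 ]), np.float64(1.2331498322318145e-28))
over [ 0.363 -0.16   0.294] (array([-37.3032, -27.3677,  75.709 ]), np.float64(1.5413602530919926e-29))
pour [ 0.521  -0.2297  0.2933] (array([ 29.2559,  35.3961, 120.6151]), np.float64(1.2243808574908656e-23))
```

>>> jog_arm:
  targets:
    - {"dx": 0.0, "dy": 0, "dz": -0.01, "ax": 0, "ay": -0.01, "az": 0}
    - {"dx": -0.0043, "dy": 0, "dz": -0.0275, "ax": 0, "ay": -0.02, "az": 0}
    - {"dx": -0.01, "dy": 0, "dz": -0.045, "ax": 0, "ay": -0.022, "az": 0}
    - {"dx": -0.017, "dy": 0, "dz": -0.065, "ax": 0, "ay": -0.023, "az": 0}
    - {"dx": -0.024, "dy": 0, "dz": -0.085, "ax": 0, "ay": -0.023, "az": 0}
    - {"dx": -0.031, "dy": 0, "dz": -0.105, "ax": 0, "ay": -0.023, "az": 0}
    - {"dx": -0.035, "dy": 0, "dz": -0.117, "ax": 0, "ay": -0.023, "az": 0}
    - {"dx": -0.035, "dy": 0, "dz": -0.117, "ax": 0, "ay": -0.023, "az": 0}

```text
t: 30.4
tcp_pos: [0.5503, -0.0195, 0.325]
tool_rot: [[-0.91, -0.034, 0.414], [-0.031, 0.999, 0.014], [-0.414, -0.0, -0.91]]
wrist_force: [0.5, -0.1, -1.9]
gripper_width: 0.0134
gripper_force: 58.8
```

```bash
python3 - <<'E'
from h import *
s=sensors.observe();print(s['wrist_force'],s['joint_positions'],s['tcp_pos'])
l=lipnow();print(l)
im=viewer.snapshot('top'); cv2.imwrite('pics/t15.png',im[:,:,::-1]); S=srot(l[1],l[2]);g=im.mean(2).astype(int);T=cam('top')
for y in (-.0225,-.0075,.0075,.0225): print(y,proj(T,l[0]+S@np.array([-.061,y,.0095])).round(1))
q=proj(T,l[0]+S@np.array([-.061,0,.0095])).astype(int)
for r in range(q[1]-6,q[1]+8): print(r,' '.join('%3d'%v for v in g[r,q[0]-18:q[0]+19]))
print([(np.round(x['position'],1).tolist(),round(x['p'],2)) for x in mark_of('ball1','top')[:8]])
# balls left in corner?
print('corner px',proj(T,inbin(.0075,.0075,-.022)),proj(T,inbin(.0075,.0075,.022)))
al=-.415;u=np.array([np.cos(al),np.sin(al)]);J=np.array([.546,-.241])
pts=[]
for k in range(1,13):
    f=k/12; f=f*f*(3-2*f)
    pts.append(tool(l[0]+(np.array([*(J-u*.045),.15])-l[0])*f,l[1]+(al-l[1])*f,.30))
cmd(pts[:8]);print();cmd(pts[8:],dict(t=0,tcp_pos=pts[7][0],tool_rot=pts[7][1]));print(pts[7][0])
E
```

```text
[ 0.5057 -0.1196 -1.8669] [ -2.773  -15.1548  -9.8117  70.9487   1.9404  -4.3305] [ 0.5503 -0.0195  0.325 ]
(array([ 0.7037, -0.0143,  0.1916]), np.float64(0.03529850066033845), np.float64(0.30419400200461927))
-0.0225 [239.8 153.6]
-0.0075 [233.1 153.9]
0.0075 [226.5 154.1]
0.0225 [219.8 154.3]
147  87 138 184 195 191 193 197 198 199 204 208 211 212 211 211 212 211 212 212 213 211 212 212 211 212 211 208 191 163 139 138 142 157 162 136  94  70
148 102 139 183 193 191 192 195 196 196 199 200 208 209 210 210 211 210 210 210 211 211 210 211 211 210 208 199 176 149 137 135 143 162 171 145  99  68
149 107 140 182 188 185 191 196 194 195 196 198 203 208 210 209 209 209 209 210 210 210 209 210 210 209 204 188 161 140 134 133 142 168 186 162 108  71
150 101 138 181 188 183 190 193 195 194 196 198 205 209 210 210 211 209 209 209 210 210 210 210 209 211 200 179 154 140 136 136 142 171 193 170 114  74
151  85 137 178 187 184 194 195 197 201 203 203 206 208 213 217 219 218 214 212 211 215 218 221 220 215 205 185 173 170 158 144 139 165 190 168 114  74
152  83 133 178 189 185 189 198 204 213 216
[... 1618 characters left out ...]
0013 az 0.0304
dx 0.0297 dy -0.0209 dz -0.0093 ax 0.0283 ay 0.0013 az 0.0642
dx 0.0502 dy -0.0346 dz -0.0138 ax 0.0473 ay 0.0013 az 0.1065
dx 0.0731 dy -0.0502 dz -0.0188 ax 0.0690 ay 0.0013 az 0.1544
dx 0.0969 dy -0.0669 dz -0.0239 ax 0.0919 ay 0.0013 az 0.2053
dx 0.1203 dy -0.0836 dz -0.0288 ax 0.1148 ay 0.0013 az 0.2561
dx 0.1421 dy -0.0995 dz -0.0333 ax 0.1364 ay 0.0013 az 0.3041

t 0 from [ 0.4103 -0.1238  0.2948]
dx 0.0137 dy -0.0195 dz -0.0015 ax 0.0190 ay -0.0000 az 0.0423
dx 0.0244 dy -0.0350 dz -0.0025 ax 0.0342 ay -0.0000 az 0.0760
dx 0.0314 dy -0.0453 dz -0.0032 ax 0.0443 ay -0.0000 az 0.0984
dx 0.0339 dy -0.0491 dz -0.0034 ax 0.0479 ay -0.0000 az 0.1065
[ 0.4103 -0.1238  0.2948]
```

Four balls are clearly in the pan, and it's lifted. Now I carry it to the jar.

>>> jog_arm:
  targets:
    - {"dx": 0.002, "dy": -0.003, "dz": -0.003, "ax": 0.003, "ay": 0, "az": 0.008}
    - {"dx": 0.013, "dy": -0.01, "dz": -0.0055, "ax": 0.013, "ay": 0, "az": 0.03}
    - {"dx": 0.03, "dy": -0.021, "dz": -0.009, "ax": 0.028, "ay": 0, "az": 0.064}
    - {"dx": 0.05, "dy": -0.035, "dz": -0.014, "ax": 0.047, "ay": 0, "az": 0.1065}
    - {"dx": 0.073, "dy": -0.05, "dz": -0.019, "ax": 0.069, "ay": 0, "az": 0.154}
    - {"dx": 0.097, "dy": -0.067, "dz": -0.024, "ax": 0.092, "ay": 0, "az": 0.205}
    - {"dx": 0.12, "dy": -0.0836, "dz": -0.029, "ax": 0.115, "ay": 0, "az": 0.256}
    - {"dx": 0.142, "dy": -0.0995, "dz": -0.033, "ax": 0.136, "ay": 0, "az": 0.304}

```text
t: 31.5
tcp_pos: [0.4091, -0.1244, 0.2946]
tool_rot: [[-0.87, 0.297, 0.394], [0.271, 0.955, -0.121], [-0.412, 0.001, -0.911]]
wrist_force: [0.3, -0.1, -2.0]
gripper_width: 0.0131
gripper_force: 58.7
```

>>> jog_arm:
  targets:
    - {"dx": 0.0137, "dy": -0.0195, "dz": -0.0015, "ax": 0.019, "ay": 0, "az": 0.042}
    - {"dx": 0.0244, "dy": -0.035, "dz": -0.0025, "ax": 0.034, "ay": 0, "az": 0.076}
    - {"dx": 0.0314, "dy": -0.0453, "dz": -0.003, "ax": 0.044, "ay": 0, "az": 0.098}
    - {"dx": 0.034, "dy": -0.049, "dz": -0.0034, "ax": 0.048, "ay": 0, "az": 0.1065}
    - {"dx": 0.034, "dy": -0.049, "dz": -0.0034, "ax": 0.048, "ay": 0, "az": 0.1065}
    - {"dx": 0.034, "dy": -0.049, "dz": -0.0034, "ax": 0.048, "ay": 0, "az": 0.1065}
    - {"dx": 0.034, "dy": -0.049, "dz": -0.0034, "ax": 0.048, "ay": 0, "az": 0.1065}
    - {"dx": 0.034, "dy": -0.049, "dz": -0.0034, "ax": 0.048, "ay": 0, "az": 0.1065}

```text
t: 32.5
tcp_pos: [0.3654, -0.1609, 0.284]
tool_rot: [[-0.834, 0.403, 0.377], [0.368, 0.915, -0.165], [-0.412, 0.001, -0.911]]
wrist_force: [-0.6, -0.2, -1.6]
gripper_width: 0.0132
gripper_force: 58.6
```

```bash
python3 - <<'E'
from h import *
s=sensors.observe();print(s['wrist_force'],s['joint_positions'],s['tcp_pos'])
l=lipnow();print(l)
T=cam('top');im=viewer.snapshot('top');cv2.imwrite('pics/t16.png',im[:,:,::-1])
for k in('scoop_lip','scoop','jar'):
    m=mark_of(k,'top'); print(k,[(np.round(x['position'],1).tolist(),round(x['p'],2)) for x in m[:2]])
S=srot(l[1],l[2]);print('lip exp',proj(T,l[0]),'origin exp',proj(T,l[0]+S@np.array([-.036,0,0])))
al=-.415;u=np.array([np.cos(al),np.sin(al)]);J=np.array([.546,-.241]);print('jar exp',proj(T,[*J,0]),proj(T,[*J,.075]))
pts=[]
for k in range(1,17):
    f=k/16; pitch=.30-(.30+.56)*f
    g=min(1,k/7); z=l[0][2]+(.092-l[0][2])*g; pos=l[0][:2]+((J-u*.024)-l[0][:2])*g
    pts.append(tool([*pos,z],al,pitch))
cmd(pts[:8]);print();cmd(pts[8:],dict(t=0,tcp_pos=pts[7][0],tool_rot=pts[7][1]));print(pts[7][0])
E
```

```text
[-0.6201 -0.1713 -1.6424] [-23.8168 -37.3388 -28.5402  74.4795   0.0898  -0.0125] [ 0.3654 -0.1609  0.284 ]
(array([ 0.5056, -0.2225,  0.1502]), np.float64(-0.41450063461715286), np.float64(0.30161855284139166))
scoop_lip [([323.3, 211.6], 0.7), ([173.8, 125.4], 0.67)]
scoop [([314.3, 220.7], 0.78)]
jar [([316.7, 198.5], 0.65)]
lip exp [320.0839 215.3357] origin exp [313.6613 229.1969]
jar exp [317.612  202.9963] [322.2655 200.5891]
t 32.7 from [ 0.3653 -0.161   0.284 ]
dx -0.0096 dy 0.0003 dz 0.0045 ax 0.0010 ay 0.0555 az 0.0000
dx -0.0192 dy 0.0002 dz 0.0095 ax 0.0011 ay 0.1093 az 0.0000
dx -0.0289 dy 0.0002 dz 0.0152 ax 0.0011 ay 0.1630 az 0.0001
dx -0.0387 dy 0.0001 dz 0.0214 ax 0.0011 ay 0.2168 az 0.0001
dx -0.0487 dy -0.0000 dz 0.0282 ax 0.0012 ay 0.2705 az 0.0001
dx -0.0588 dy -0.0001 dz 0.0355 ax 0.0012 ay 0.3243 az 0.0002
dx -0.0689 dy -0.0002 dz 0.0435 ax 0.0013 ay 0.3780 az 0.0002
dx -0.0798 dy -0.0002 dz 0.0432 ax 0.0013 ay 0.4318 az 0.0002

t 0 from [ 0.448  -0.1977  0.2775]
dx -0.0101 dy 0.0000 dz -0.0043 ax 0.0000 ay 0.0537 az 0.0000
dx -0.0203 dy 0.0000 dz -0.0080 ax 0.0001 ay 0.1075 az 0.0000
dx -0.0308 dy 0.0000 dz -0.0112 ax 0.0001 ay 0.1612 az 0.0000
dx -0.0414 dy 0.0000 dz -0.0138 ax 0.0002 ay 0.2150 az 0.0000
dx -0.0521 dy 0.0000 dz -0.0158 ax 0.0002 ay 0.2687 az 0.0000
dx -0.0630 dy 0.0000 dz -0.0172 ax 0.0002 ay 0.3225 az 0.0000
dx -0.0739 dy 0.0001 dz -0.0181 ax 0.0003 ay 0.3762 az 0.0000
dx -0.0848 dy 0.0001 dz -0.0184 ax 0.0003 ay 0.4300 az 0.0000
[ 0.448  -0.1977  0.2775]
```

>>> jog_arm:
  targets:
    - {"dx": -0.0096, "dy": 0, "dz": 0.0045, "ax": 0, "ay": 0.055, "az": 0}
    - {"dx": -0.0192, "dy": 0, "dz": 0.0095, "ax": 0, "ay": 0.109, "az": 0}
    - {"dx": -0.029, "dy": 0, "dz": 0.015, "ax": 0, "ay": 0.163, "az": 0}
    - {"dx": -0.0387, "dy": 0, "dz": 0.0214, "ax": 0, "ay": 0.217, "az": 0}
    - {"dx": -0.0487, "dy": 0, "dz": 0.028, "ax": 0, "ay": 0.27, "az": 0}
    - {"dx": -0.0588, "dy": 0, "dz": 0.0355, "ax": 0, "ay": 0.324, "az": 0}
    - {"dx": -0.069, "dy": 0, "dz": 0.0435, "ax": 0, "ay": 0.378, "az": 0}
    - {"dx": -0.08, "dy": 0, "dz": 0.043, "ax": 0, "ay": 0.432, "az": 0}

```text
t: 33.7
tcp_pos: [0.4486, -0.1979, 0.2772]
tool_rot: [[-0.915, 0.404, -0.008], [0.404, 0.915, 0.005], [0.01, 0.001, -1.0]]
wrist_force: [-0.6, -0.9, -1.4]
gripper_width: 0.0135
gripper_force: 58.5
```

>>> jog_arm:
  targets:
    - {"dx": -0.01, "dy": 0, "dz": -0.0043, "ax": 0, "ay": 0.054, "az": 0}
    - {"dx": -0.02, "dy": 0, "dz": -0.008, "ax": 0, "ay": 0.107, "az": 0}
    - {"dx": -0.031, "dy": 0, "dz": -0.011, "ax": 0, "ay": 0.161, "az": 0}
    - {"dx": -0.0414, "dy": 0, "dz": -0.0138, "ax": 0, "ay": 0.215, "az": 0}
    - {"dx": -0.052, "dy": 0, "dz": -0.0158, "ax": 0, "ay": 0.269, "az": 0}
    - {"dx": -0.063, "dy": 0, "dz": -0.0172, "ax": 0, "ay": 0.322, "az": 0}
    - {"dx": -0.074, "dy": 0, "dz": -0.018, "ax": 0, "ay": 0.376, "az": 0}
    - {"dx": -0.085, "dy": 0, "dz": -0.0184, "ax": 0, "ay": 0.43, "az": 0}

```text
t: 34.7
tcp_pos: [0.5267, -0.2323, 0.2954]
tool_rot: [[-0.829, 0.404, -0.388], [0.365, 0.915, 0.172], [0.424, 0.001, -0.906]]
wrist_force: [0.6, -0.0, -1.2]
gripper_width: 0.0133
gripper_force: 58.7
```

>>> jog_arm:
  targets:
    - {"dx": 0, "dy": 0, "dz": 0, "ax": 0, "ay": 0, "az": 0}
    - {"dx": 0, "dy": 0, "dz": 0, "ax": 0, "ay": 0, "az": 0}
    - {"dx": 0, "dy": 0, "dz": 0, "ax": 0, "ay": 0, "az": 0}
    - {"dx": 0, "dy": 0, "dz": 0, "ax": 0, "ay": 0, "az": 0}
    - {"dx": 0, "dy": 0, "dz": 0, "ax": 0, "ay": 0, "az": 0}
    - {"dx": 0, "dy": 0, "dz": 0, "ax": 0, "ay": 0, "az": 0}
    - {"dx": 0, "dy": 0, "dz": -0.03, "ax": 0, "ay": 0, "az": 0}
    - {"dx": 0, "dy": 0, "dz": -0.06, "ax": 0, "ay": 0, "az": 0}

```text
t: 35.7
tcp_pos: [0.5457, -0.2408, 0.3456]
tool_rot: [[-0.832, 0.404, -0.381], [0.366, 0.915, 0.169], [0.417, 0.001, -0.909]]
wrist_force: [-45.4, 19.7, 20.0]
gripper_width: 0.0133
gripper_force: 58.8
```

```bash
python3 - <<'E'
from h import *
s=sensors.observe();print(s['wrist_force'],s['joint_positions'],s['tcp_pos'])
l=lipnow();print(l)
for n in('top','side'):
    im=viewer.snapshot(n);cv2.imwrite('pics/%s17.png'%n,im[:,:,::-1])
    print(n,[(np.round(x['position'],1).tolist(),round(x['p'],2)) for x in mark_of('ball1',n)[:8]],[(np.round(x['position'],1).tolist(),round(x['p'],2)) for x in mark_of('jar',n)[:2]])
T=cam('top'); print(proj(T,[.546,-.241,.015]))
# placing target: scoop level on bench at original place lip (.551,.139) yaw -.18
a=tool([.45,-.13,.2],-.3,0); b=tool([.551,.139,.2],-.18,0); cmd([a]);cmd([b],dict(t=0,tcp_pos=a[0],tool_rot=a[1]))
E
```

```text
[-45.4231  19.7433  20.0445] [-23.8285  37.5576  53.4483 130.5281   0.0553  -0.0598] [ 0.5457 -0.2408  0.3456]
(array([ 0.5455, -0.2405,  0.1423]), np.float64(-0.41368526541068606), np.float64(-0.5528321140764909))
top [] [([316.6, 200.8], 0.94)]
side [([242.2, 143.8], 0.72)] []
[318.4901 202.5421]
t 36.0 from [ 0.545  -0.2405  0.3444]
dx 0.2274 dy 0.0506 dz 0.0735 ax 0.0191 ay -0.5553 az -0.1146
t 0 from [ 0.3483 -0.0984  0.3732]
dx -0.0174 dy 0.2741 dz 0.0022 ax -0.0147 ay 0.0000 az -0.1191
```

```bash
sed -n '/^im=viewer/,$!p' pl2.py > pl3.py; cat >> pl3.py <<'E'
a=tool([.46,-.15,.23],-.3,0); b=tool([.46,.10,.23],-.1,0); c=tool([.551,.139,.12],-.18,0)
d=tool([.551,.139,.004],-.18,0)
cmd([a]);f=lambda x:dict(t=0,tcp_pos=x[0],tool_rot=x[1]);cmd([b],f(a));cmd([c],f(b));cmd([d],f(c))
for p,R in(a,b,c): print(p,ik(np.array([np.hypot(*p[:2]),p[2]]),-.12))
E
python3 pl3.py
```

```text
[-23.8304  37.4766  53.1325 130.4766   0.0567  -0.0564] 36.0
[0.4191 0.5195 0.16   0.0006 0.3556 0.0694] [array([-0.    , -0.0001]), array([0.0001, 0.    ]), array([0.    , 0.0001]), array([-0.,  0.])]
t 36.0 from [ 0.545  -0.2405  0.3444]
dx 0.2244 dy 0.0364 dz 0.0390 ax 0.0191 ay -0.5553 az -0.1146
t 0 from [ 0.3583 -0.1184  0.4032]
dx 0.0714 dy 0.2176 dz -0.0088 ax -0.0245 ay 0.0000 az -0.1985
t 0 from [0.3541 0.1107 0.4032]
dx -0.0728 dy 0.0564 dz 0.1198 ax 0.0098 ay -0.0000 az 0.0794
t 0 from [0.4463 0.1582 0.2932]
dx 0.0142 dy -0.0000 dz 0.1151 ax 0.0000 ay 0.0000 az 0.0000
[ 0.3583 -0.1184  0.4032] (array([-20.1087,  -1.1227, 102.1105]), np.float64(9.267309757282831e-20))
[0.3541 0.1107 0.4032] (array([-20.9145,  -1.6809, 102.3581]), np.float64(3.622314464956808e-19))
[0.4463 0.1582 0.2932] (array([-11.5128,  -7.1272,  87.5102]), np.float64(4.531328059821136e-26))
```

>>> jog_arm:
  targets:
    - {"dx": 0.032, "dy": 0.005, "dz": 0.0, "ax": 0.003, "ay": -0.08, "az": -0.016}
    - {"dx": 0.064, "dy": 0.01, "dz": 0.005, "ax": 0.005, "ay": -0.16, "az": -0.033}
    - {"dx": 0.096, "dy": 0.015, "dz": 0.011, "ax": 0.008, "ay": -0.24, "az": -0.05}
    - {"dx": 0.128, "dy": 0.02, "dz": 0.017, "ax": 0.011, "ay": -0.32, "az": -0.066}
    - {"dx": 0.16, "dy": 0.025, "dz": 0.024, "ax": 0.014, "ay": -0.4, "az": -0.082}
    - {"dx": 0.192, "dy": 0.031, "dz": 0.031, "ax": 0.016, "ay": -0.48, "az": -0.1}
    - {"dx": 0.224, "dy": 0.036, "dz": 0.039, "ax": 0.019, "ay": -0.555, "az": -0.115}
    - {"dx": 0.224, "dy": 0.036, "dz": 0.039, "ax": 0.019, "ay": -0.555, "az": -0.115}

```text
t: 37.0
tcp_pos: [0.3558, -0.1178, 0.4044]
tool_rot: [[-0.948, 0.295, 0.123], [0.293, 0.955, -0.038], [-0.128, 0.0, -0.992]]
wrist_force: [1.0, -0.6, -1.1]
gripper_width: 0.0133
gripper_force: 58.8
```

```bash
python3 - <<'E'
from h import *
print(lipnow())
T=cam('top');im=viewer.snapshot('top');cv2.imwrite('pics/t18.png',im[:,:,::-1])
print([(np.round(x['position'],1).tolist(),round(x['p'],2)) for x in mark_of('ball1','top')[:8]])
g=im.mean(2).astype(int)
for r in range(182,224,2): print(r,' '.join('%3d'%v for v in g[r,294:346:2]))
l=lipnow();S=srot(l[1],l[2]);print('pan',proj(T,l[0]),proj(T,l[0]+S@np.array([-.07,0,0])))
print(cam('top') and proj(T,[.546,-.241,.008]))
E
```

```text
(array([ 0.4585, -0.1495,  0.2318]), np.float64(-0.29885094638755494), np.float64(0.005943187993705059))
[([314.5, 184.7], 0.59), ([322.6, 188.2], 0.52), ([322.1, 185.4], 0.49), ([331.0, 195.7], 0.41)]
182  30  28  31  31  29  29  30  83 159 214 210 183 159 144 141 148 157 187 205 203 155  75  32  31  30  28
184  31  24  30  34  30  34  89 183 217 180 137 130 123 115 117 114 109 114 127 174 218 182  84  30  27  28
186  31  32  28  29  33  85 184 215 162 128 139 155 151 141 152 137 119 114 109 112 151 215 181  80  35  30
188  32  30  32  25  60 169 218 162 134 133 142 157 149 147 161 152 145 142 119 108 111 150 218 183  68  29
190  30  21  22  44 119 217 197 145 134 130 135 141 136 136 142 141 153 160 137 116 110 111 164 226 139  35
192  26  23  27  73 181 228 220 214 196 156 135 134 133 131 132 133 145 146 143 138 119 109 118 203 206  77
194  21  23  39 103 215 230 229 229 228 221 187 160 133 135 132 130 132 135 150 159 138 112 114 160 228 125
196  20  25  57 136 229 228 229 229 229 230 226 215 167 133 133 134 130 132 146 154 139 114 116 134 215 156
198  22  29  66 148 234 229 228 22
[... 733 characters left out ...]
  30  65  99 190 234 227 226 227 227 229 230 230 223 148 133 142 151 153 145 138 176 213 120  31
214  22  30  25  43  76 118 211 232 228 227 226 227 229 229 221 149 144 152 154 150 141 169 213 161  56  30
216  24  15  23  25  54  76 126 213 234 229 227 227 227 228 191 135 147 154 146 146 179 215 168  70  25  30
218  23  22  21  24  27  48  73 121 201 231 232 229 227 219 155 137 149 157 175 204 214 163  77  31  29  31
220  21  26  30  17  25  28  45  63  99 155 213 228 228 227 207 202 210 211 218 188 127  58  32  27  27  29
222  25  23  24  27  23  26  23  29  50  66 103 134 168 187 191 189 182 161 130  75  38  33  30  32  27  22
pan [292.1602 235.4242] [282.5803 268.129 ]
[318.0773 202.7556]
```

Four bumps show in the jar at (316,187), (322,187), (328,190) and (332,195), so all four balls are in. I return the scoop to its place.

>>> jog_arm:
  targets:
    - {"dx": 0.012, "dy": 0.036, "dz": -0.001, "ax": -0.004, "ay": 0, "az": -0.033}
    - {"dx": 0.024, "dy": 0.073, "dz": -0.003, "ax": -0.008, "ay": 0, "az": -0.066}
    - {"dx": 0.036, "dy": 0.109, "dz": -0.004, "ax": -0.012, "ay": 0, "az": -0.1}
    - {"dx": 0.048, "dy": 0.145, "dz": -0.006, "ax": -0.016, "ay": 0, "az": -0.132}
    - {"dx": 0.06, "dy": 0.181, "dz": -0.007, "ax": -0.02, "ay": 0, "az": -0.165}
    - {"dx": 0.071, "dy": 0.2176, "dz": -0.009, "ax": -0.0245, "ay": 0, "az": -0.1985}
    - {"dx": 0.071, "dy": 0.2176, "dz": -0.009, "ax": -0.0245, "ay": 0, "az": -0.1985}
    - {"dx": 0.071, "dy": 0.2176, "dz": -0.009, "ax": -0.0245, "ay": 0, "az": -0.1985}

```text
t: 38.1
tcp_pos: [0.3553, 0.1099, 0.4023]
tool_rot: [[-0.988, 0.1, 0.121], [0.099, 0.995, -0.014], [-0.122, -0.002, -0.993]]
wrist_force: [-0.4, 1.2, -1.3]
gripper_width: 0.0133
gripper_force: 59.4
```

>>> jog_arm:
  targets:
    - {"dx": -0.012, "dy": 0.009, "dz": 0.02, "ax": 0.002, "ay": 0, "az": 0.013}
    - {"dx": -0.024, "dy": 0.019, "dz": 0.04, "ax": 0.003, "ay": 0, "az": 0.026}
    - {"dx": -0.036, "dy": 0.028, "dz": 0.06, "ax": 0.005, "ay": 0, "az": 0.04}
    - {"dx": -0.048, "dy": 0.038, "dz": 0.08, "ax": 0.007, "ay": 0, "az": 0.053}
    - {"dx": -0.06, "dy": 0.047, "dz": 0.1, "ax": 0.008, "ay": 0, "az": 0.066}
    - {"dx": -0.073, "dy": 0.0564, "dz": 0.12, "ax": 0.01, "ay": 0, "az": 0.079}
    - {"dx": -0.073, "dy": 0.0564, "dz": 0.12, "ax": 0.01, "ay": 0, "az": 0.079}
    - {"dx": -0.073, "dy": 0.0564, "dz": 0.12, "ax": 0.01, "ay": 0, "az": 0.079}

```text
t: 39.1
tcp_pos: [0.4473, 0.1564, 0.2938]
tool_rot: [[-0.976, 0.18, 0.122], [0.179, 0.984, -0.023], [-0.124, -0.001, -0.992]]
wrist_force: [0.0, -0.6, -0.5]
gripper_width: 0.0126
gripper_force: 59.4
```

```bash
python3 - <<'E'
from h import *
print(lipnow(),sensors.observe()['t'])
cmd([tool([.551,.139,.02],-.18,0.0),tool([.551,.139,.003],-.18,0.0)])
E
```

```text
(array([0.5523, 0.137 , 0.1208]), np.float64(-0.18034849435621636), np.float64(0.0018182637650361192)) 39.1
t 39.1 from [0.4473 0.1564 0.2938]
dx 0.0138 dy 0.0016 dz 0.0996 ax -0.0010 ay 0.0018 az -0.0002
dx 0.0159 dy 0.0017 dz 0.1165 ax -0.0010 ay 0.0018 az -0.0002
```

>>> jog_arm:
  targets:
    - {"dx": 0.004, "dy": 0.001, "dz": 0.03, "ax": 0, "ay": 0, "az": 0}
    - {"dx": 0.008, "dy": 0.0016, "dz": 0.06, "ax": 0, "ay": 0, "az": 0}
    - {"dx": 0.011, "dy": 0.0016, "dz": 0.08, "ax": 0, "ay": 0, "az": 0}
    - {"dx": 0.014, "dy": 0.0016, "dz": 0.1, "ax": 0, "ay": 0, "az": 0}
    - {"dx": 0.015, "dy": 0.0016, "dz": 0.11, "ax": 0, "ay": 0, "az": 0}
    - {"dx": 0.016, "dy": 0.0016, "dz": 0.1165, "ax": 0, "ay": 0, "az": 0}
    - {"dx": 0.0163, "dy": 0.0016, "dz": 0.119, "ax": 0, "ay": 0, "az": 0}
    - {"dx": 0.0163, "dy": 0.0016, "dz": 0.119, "ax": 0, "ay": 0, "az": 0}

```text
t: 40.1
tcp_pos: [0.4465, 0.1591, 0.1737]
tool_rot: [[-0.976, 0.179, 0.123], [0.178, 0.984, -0.023], [-0.125, -0.0, -0.992]]
wrist_force: [-0.2, 0.7, -2.0]
gripper_width: 0.0137
gripper_force: 59.3
```

>>> jog_arm:
  targets:
    - {"dx": 0, "dy": 0, "dz": 0.0004, "ax": 0, "ay": 0, "az": 0}
    - {"dx": 0, "dy": 0, "dz": 0.0008, "ax": 0, "ay": 0, "az": 0}
    - {"dx": 0, "dy": 0, "dz": 0.0012, "ax": 0, "ay": 0, "az": 0}
    - {"dx": 0, "dy": 0, "dz": 0.0016, "ax": 0, "ay": 0, "az": 0}
    - {"dx": 0, "dy": 0, "dz": 0.002, "ax": 0, "ay": 0, "az": 0}
    - {"dx": 0, "dy": 0, "dz": 0.0024, "ax": 0, "ay": 0, "az": 0}
    - {"dx": 0, "dy": 0, "dz": 0.0024, "ax": 0, "ay": 0, "az": 0}
    - {"dx": 0, "dy": 0, "dz": 0.0024, "ax": 0, "ay": 0, "az": 0}

```text
t: 41.1
tcp_pos: [0.4466, 0.159, 0.1709]
tool_rot: [[-0.976, 0.179, 0.123], [0.178, 0.984, -0.023], [-0.125, -0.0, -0.992]]
wrist_force: [0.3, -0.6, -0.6]
gripper_width: 0.0131
gripper_force: 59.3
```

>>> jog_arm:
  targets:
    - {"dx": 0, "dy": 0, "dz": 0.0004, "ax": 0, "ay": 0, "az": 0}
    - {"dx": 0, "dy": 0, "dz": 0.0008, "ax": 0, "ay": 0, "az": 0}
    - {"dx": 0, "dy": 0, "dz": 0.0012, "ax": 0, "ay": 0, "az": 0}
    - {"dx": 0, "dy": 0, "dz": 0.0015, "ax": 0, "ay": 0, "az": 0}
    - {"dx": 0, "dy": 0, "dz": 0.0015, "ax": 0, "ay": 0, "az": 0}
    - {"dx": 0, "dy": 0, "dz": 0.0015, "ax": 0, "ay": 0, "az": 0}
    - {"dx": 0, "dy": 0, "dz": 0.0015, "ax": 0, "ay": 0, "az": 0}
    - {"dx": 0, "dy": 0, "dz": 0.0015, "ax": 0, "ay": 0, "az": 0}

```text
t: 42.1
tcp_pos: [0.4468, 0.1589, 0.1694]
tool_rot: [[-0.976, 0.179, 0.123], [0.178, 0.984, -0.023], [-0.125, -0.0, -0.992]]
wrist_force: [0.1, -0.4, -1.9]
gripper_width: 0.0134
gripper_force: 59.3
```

>>> jog_arm:
  targets:
    - {"dx": 0, "dy": 0, "dz": 0.0006, "ax": 0, "ay": 0, "az": 0}
    - {"dx": 0, "dy": 0, "dz": 0.0012, "ax": 0, "ay": 0, "az": 0}
    - {"dx": 0, "dy": 0, "dz": 0.0018, "ax": 0, "ay": 0, "az": 0}
    - {"dx": 0, "dy": 0, "dz": 0.0024, "ax": 0, "ay": 0, "az": 0}
    - {"dx": 0, "dy": 0, "dz": 0.003, "ax": 0, "ay": 0, "az": 0}
    - {"dx": 0, "dy": 0, "dz": 0.003, "ax": 0, "ay": 0, "az": 0}
    - {"dx": 0, "dy": 0, "dz": 0.003, "ax": 0, "ay": 0, "az": 0}
    - {"dx": 0, "dy": 0, "dz": 0.003, "ax": 0, "ay": 0, "az": 0}

```text
t: 43.1
tcp_pos: [0.4471, 0.1591, 0.1685]
tool_rot: [[-0.976, 0.179, 0.124], [0.177, 0.984, -0.022], [-0.126, 0.001, -0.992]]
wrist_force: [-9.4, -0.4, 17.5]
gripper_width: 0.0133
gripper_force: 62.4
```

```bash
python3 - <<'E'
from h import *
s=sensors.observe();print(s['wrist_force'],s['ft_torque'],s['tcp_pos']);C={n:cam(n) for n in('wrist','top','side')}
for n in C: cv2.imwrite('pics/%s20.png'%n,viewer.snapshot(n)[:,:,::-1])
l=lipnow();S=srot(-.18,0)
for k,x in(('scoop',-.036),('scoop_lip',0)):
    o=[]
    for n in C:
        m=mark_of(k,n)
        if m: print(k,n,np.round(m[0]['position'],1),round(m[0]['p'],2),'exp',proj(C[n],l[0]+S@np.array([x,0,0])).round(1)); o+= [(C[n],m[0]['position'])] if m[0]['p']>.5 else []
    if len(o)>1: print(tri(o),'exp',l[0]+S@np.array([x,0,0]))
print(sensors.observe()['t'])
E
```

```text
[-9.376  -0.3979 17.5294] [-0.3992  1.7889 -0.1496] [0.4471 0.1591 0.1685]
scoop wrist [251.8 269.6] 0.94 exp [253.2 246.8]
scoop top [169.6 208.8] 0.89 exp [173.2 214.2]
scoop side [276.8 265.4] 0.68 exp [284.3 267.9]
(array([0.533 , 0.1478, 0.0082]), np.float64(0.00619502431210477)) exp [ 0.517   0.1465 -0.0043]
scoop_lip wrist [251.5 304.6] 0.78 exp [253.2 281.9]
scoop_lip top [176.8 197.4] 0.82 exp [175.9 201.1]
(array([0.5613, 0.1357, 0.0127]), np.float64(0.0013532532120560446)) exp [ 0.5525  0.14   -0.0043]
43.55
```

The scoop has turned a little in the grip: its lip is about 12 mm up and only the heel touches. I pivot it flat about the heel before releasing.

```bash
python3 - <<'E'
from h import *
s=sensors.observe();p=s['tcp_pos'];R=np.array(s['tool_rot']);H=np.array([.492,.148,0])
for a in(.05,.1,.15,.17):
    Q=Ro.from_rotvec(a*R[:,1]).as_matrix()
    cmd([(H+Q@(p-H)+[0,0,.001],Q@R)],s)
E
```

```text
t 43.55 from [0.4471 0.1591 0.1685]
dx -0.0088 dy 0.0000 dz -0.0020 ax 0.0000 ay 0.0500 az 0.0000
t 43.55 from [0.4471 0.1591 0.1685]
dx -0.0175 dy 0.0000 dz -0.0026 ax 0.0000 ay 0.1000 az 0.0000
t 43.55 from [0.4471 0.1591 0.1685]
dx -0.0263 dy 0.0000 dz -0.0027 ax -0.0000 ay 0.1500 az -0.0000
t 43.55 from [0.4471 0.1591 0.1685]
dx -0.0297 dy 0.0000 dz -0.0027 ax 0.0000 ay 0.1700 az 0.0000
```

>>> jog_arm:
  targets:
    - {"dx": -0.0045, "dy": 0, "dz": -0.0015, "ax": 0, "ay": 0.025, "az": 0}
    - {"dx": -0.0088, "dy": 0, "dz": -0.002, "ax": 0, "ay": 0.05, "az": 0}
    - {"dx": -0.013, "dy": 0, "dz": -0.0023, "ax": 0, "ay": 0.075, "az": 0}
    - {"dx": -0.0175, "dy": 0, "dz": -0.0026, "ax": 0, "ay": 0.1, "az": 0}
    - {"dx": -0.022, "dy": 0, "dz": -0.0027, "ax": 0, "ay": 0.125, "az": 0}
    - {"dx": -0.0263, "dy": 0, "dz": -0.0027, "ax": 0, "ay": 0.15, "az": 0}
    - {"dx": -0.0263, "dy": 0, "dz": -0.0027, "ax": 0, "ay": 0.15, "az": 0}
    - {"dx": -0.0263, "dy": 0, "dz": -0.0027, "ax": 0, "ay": 0.15, "az": 0}

```text
t: 44.55
tcp_pos: [0.4719, 0.1548, 0.175]
tool_rot: [[-0.984, 0.178, -0.024], [0.178, 0.984, 0.006], [0.025, 0.001, -1.0]]
wrist_force: [-15.0, 1.4, 23.3]
gripper_width: 0.0137
gripper_force: 63.0
```

```bash
python3 - <<'E'
from h import *
s=sensors.observe();print(s['wrist_force'],s['ft_torque'],s['tcp_pos']);C={n:cam(n) for n in('wrist','top','side')}
for n in C: viewer.snapshot(n)
for k in('scoop','scoop_lip'):
    o=[]
    for n in C:
        m=mark_of(k,n)
        if m: o+= [(C[n],m[0]['position'])] if m[0]['p']>.5 else []
    if len(o)>1: print(k,len(o),tri(o))
E
```

```text
[-15.0053   1.3508  23.3172] [0.0829 2.5317 0.01  ] [0.4719 0.1548 0.175 ]
scoop 3 (array([ 0.5401,  0.1417, -0.0026]), np.float64(0.003160832331586191))
scoop_lip 2 (array([ 0.5682,  0.1365, -0.0011]), np.float64(0.0015296787766316436))
```

>>> jog_arm:
  targets:
    - {"dx": 0.001, "dy": 0, "dz": -0.001, "ax": 0, "ay": 0, "az": 0}
    - {"dx": 0.002, "dy": 0, "dz": -0.002, "ax": 0, "ay": 0, "az": 0}
    - {"dx": 0.002, "dy": 0, "dz": -0.0025, "ax": 0, "ay": 0, "az": 0}
    - {"dx": 0.002, "dy": 0, "dz": -0.0025, "ax": 0, "ay": 0, "az": 0}
    - {"dx": 0.002, "dy": 0, "dz": -0.0025, "ax": 0, "ay": 0, "az": 0}
    - {"dx": 0.002, "dy": 0, "dz": -0.0025, "ax": 0, "ay": 0, "az": 0}
    - {"dx": 0.002, "dy": 0, "dz": -0.0025, "ax": 0, "ay": 0, "az": 0}
    - {"dx": 0.002, "dy": 0, "dz": -0.0025, "ax": 0, "ay": 0, "az": 0}

```text
t: 46.0
tcp_pos: [0.4707, 0.1546, 0.1749]
tool_rot: [[-0.984, 0.179, -0.024], [0.179, 0.984, 0.004], [0.025, -0.0, -1.0]]
wrist_force: [2.7, 0.7, 2.6]
gripper_width: 0.0132
gripper_force: 59.9
```

Nearly force-free. I release and retreat upward.

>>> jog_arm:
  targets:
    - {"dx": 0, "dy": 0, "dz": 0, "ax": 0, "ay": 0, "az": 0}
    - {"dx": 0, "dy": 0, "dz": 0, "ax": 0, "ay": 0, "az": 0}
    - {"dx": 0, "dy": 0, "dz": 0, "ax": 0, "ay": 0, "az": 0}
    - {"dx": 0, "dy": 0, "dz": 0, "ax": 0, "ay": 0, "az": 0}
    - {"dx": 0, "dy": 0, "dz": -0.01, "ax": 0, "ay": 0, "az": 0}
    - {"dx": 0.003, "dy": 0, "dz": -0.04, "ax": 0, "ay": 0, "az": 0}
    - {"dx": 0.006, "dy": 0, "dz": -0.09, "ax": 0, "ay": 0, "az": 0}
    - {"dx": 0.01, "dy": 0, "dz": -0.14, "ax": 0, "ay": 0, "az": 0}
  grip: 0.2

```text
t: 47.0
tcp_pos: [0.4639, 0.1557, 0.3172]
tool_rot: [[-0.984, 0.179, -0.024], [0.179, 0.984, 0.004], [0.025, -0.0, -1.0]]
wrist_force: [0.1, 0.2, -0.2]
gripper_width: 0.051
gripper_force: 0.0
```

```bash
python3 - <<'E'
from h import *
s=sensors.observe();print(s['wrist_force'],s['tcp_pos'],s['gripper_width']);C={n:cam(n) for n in('wrist','top','side')}
for n in C: viewer.snapshot(n)
for k in('scoop','scoop_lip','scoop_grip','jar','timer','marker','cover_box','carton'):
    o=[]
    for n in C:
        m=mark_of(k,n)
        if m and m[0]['p']>.5: o.append((C[n],m[0]['position'])); print(k,n,np.round(m[0]['position'],1),end=' ')
    print(len(o)>1 and tri(o))
print([(np.round(x['position'],1).tolist(),round(x['p'],2)) for x in mark_of('ball1','top')[:6]],sensors.observe()['t'])
E
```

```text
[ 0.1179  0.249  -0.1638] [0.4639 0.1557 0.3172] 0.05103054204779307
scoop wrist [252.7 224.4] scoop top [175.9 207.5] scoop side [272.6 264.5] (array([ 0.5389,  0.1388, -0.0002]), np.float64(0.007682936966664461))
scoop_lip wrist [252.9 247.8] scoop_lip top [177.9 197. ] (array([0.564 , 0.1351, 0.0032]), np.float64(0.002090433877817292))
scoop_grip wrist [256.  198.8] scoop_grip top [160.  231.1] scoop_grip side [305.6 236.1] (array([0.4723, 0.1555, 0.1063]), np.float64(0.0024300918387733226))
jar top [317.7 202.8] jar side [250.9 180.7] (array([ 0.5476, -0.2406,  0.0066]), np.float64(0.0016579310415871188))
False
marker wrist [316.8  85. ] marker top [134.3 261.4] (array([ 0.3877,  0.2467, -0.0097]), np.float64(0.004917752530788341))
cover_box side [188.2 168.5] False
carton top [176.2 123.8] carton side [185.2 275.6] (array([ 0.7678,  0.1432, -0.0021]), np.float64(0.002202336247390048))
[([331.5, 195.8], 0.58), ([319.5, 186.9], 0.58), ([324.6, 188.9], 0.54), ([315.0, 186.6], 0.52)] 48.4
```

```bash
python3 - <<'E'
from h import *
o=[]
for n in('top','side'):
    viewer.snapshot(n); m=mark_of('bin_grip',n); C=cam(n); print(n,m and m[0]['position'],proj(C,[.5028,-.0212,.1715]))
print(hand_in())
E
```

```text
top [230.5, 216.5] [231.8584 216.3275]
side [281.9, 173.4] [280.3268 174.5351]
the job is handed in; nothing more can be done
None
```

The job is handed in, but no verdict came back: all four balls showed in the jar, the bin was still tipped and the scoop stood flat on the bench; one risk is that joint 4 read 130.528° after the pour, against its 130.52° limit.

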